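# Clamp a rock plug in the gauge, coming up to the set mark from one side

## Task

Slide the gauge's carriage open by its yellow post, lay the brown rock plug from the blue stand in the gauge's cradle, then close the carriage slowly and gently onto the plug until the dial stands in the green band at the red set mark (about 6.5 N on the plug). Come up to the mark in the closing direction only: never let the needle run beyond the green band, and leave the post's play taken up on the closing side. Let go and leave everything else on the bench as it is.

Things in the scene. Friction and masses are not known exactly. Their poses are not given: they have to be found in the camera images.
- gauge: Fixed bench gauge, dark base plate 110 x 360 x 20 mm (own y -200 to +160, x +-55). Origin: underside of the base, below the middle of the cradle; z up, y = closing direction, level. At y +47 to +111 stands the grey sensor head, 70 mm wide, 92 mm high, with a dial on top, 62 mm across, to 106 mm. Two 10 mm guide rods along y at x = +-32, tops at 32 mm.
- dial (a point): Centre of the round white dial on the sensor head. Its black needle points to the gauge's +y at no load and turns clockwise (from above) 0.3 rad per newton pressing on the plug; the red line is the set mark, 6.5 N; the green band is 4 to 9 N.
- cradle (a point): Middle of the cradle, on the axis of a plug lying in it, 65 mm above the gauge's origin; axes as the gauge's. The cradle is a white V of two plates, 30 mm long along y and 30 mm wide in x (narrower than the plug), 9 to 19 mm below this point, on a 14 mm wide stem; the base plate's top is 45 mm below this point.
- anvil_rest (a point): Centre of the sensor's brass face (28 mm across) at no load, 27 mm from the cradle's middle along gauge +y, same height, looking to -y. The face is sprung: it gives way along +y by 1 mm per 4 N, up to 4.5 mm.
- carriage: Blue carriage sliding along gauge y. Origin: centre of its brass face (28 mm across, looking to +y at plug axis height); its y in the gauge frame runs from -60 mm (open) to +5 mm; starts too closed for the plug. Stays where left: about 10 N drag (plus 8 N per m/s) either way. Carriage frame: riser 44 mm wide at y -34 to -22, top z +15; low block 84 mm wide at y -106 to -22, top z -15.
- post_top (a point): Centre of the top of the yellow upright post on the carriage, 12 mm thick along y, 30 mm wide, 54 mm above the low block's top (39 mm above the carriage origin). It has play: it moves freely (1 N) between y -78 and -72 mm of the carriage frame before it drives the carriage; play taken up on the closing side = at the -72 mm end. It may be pinched or pushed.
- stand: Fixed blue sample stand, base 75 x 70 x 10 mm with a white V on top like the cradle's (30 mm long along its y). Origin: centre of the underside. The plug's axis lies in the V along the stand's y, 50 mm up.
- plug: Brown rock plug with darker bands, a round bar 32 mm in diameter and 50 mm long, about 95 g (varies). Origin: its centre; its y is its long axis (either end may face either way; the x and z axes may be rolled about it). Starts lying on the stand.
- spare_plug0: Bystander: dark grey rock plug, 32 mm diameter, 50 mm tall, standing in the white tray; origin at the centre of its underside.
- spare_plug1: Bystander: pale grey rock plug, as the other, in the same tray.
- rinse_bottle: Bystander: white bottle with red cap, 60 mm diameter, 150 mm tall; origin at the centre of its underside.
- sample_jar: Bystander: amber jar, 56 mm diameter, 70 mm tall; origin at the centre of its underside.
- brush: Bystander: brush lying on the bench; origin under its middle.
- carton: Bystander: cardboard box 70 x 90 x 60 mm; origin at the centre of its underside.
There are look-alikes about, which are no part of the job. What is shaped like the plug but purple is not meant.

How it is judged:
On the way, in this order (a step that is already met when the one before it is completed fails the run):
1. the carriage is slid open far enough for the plug to fit (y of carriage in the frame of gauge below -0.0245 m), for 0.1 s.
2. the plug lies in the cradle, let go, before it is clamped (horizontal distance between plug and cradle below 0.016 m and z of plug in the frame of gauge between 0.062 and 0.068 m and contact force between the fingers and plug below 0.05 N and contact force between carriage and plug below 1 N), for 0.1 s.
At the end, for the whole second after the job is handed in: The plug lies at rest in the cradle (axis within 4 mm sideways, 3 mm in height and 0.08 rad of the gauge's), clamped by the carriage with 4 to 9 N (dial in the green band), and the post's play is taken up on the closing side (the post within 1.8 mm of its -72 mm end in the carriage) (contact force between carriage and plug between 4 and 9 N and y of post_top in the frame of carriage above -0.0738 m and x of plug in the frame of gauge between -0.004 and 0.004 m and z of plug in the frame of gauge between 0.062 and 0.068 m and angle between the y axis of plug and the y axis of gauge, either way round below 0.08 rad and linear speed of plug below 0.01 m/s); the robot touches nothing.
It fails at once if the carriage presses the plug with more than 10 N (the needle ran beyond the green band) (contact force between carriage and plug above 10 N).
It fails at once if a bystander is pushed more than 20 mm from its place (distance of any of spare_plug0, spare_plug1, rinse_bottle, sample_jar, brush, carton from where it was at the start of the episode above 0.02 m).
It also fails if it takes over 72 s, if anything falls off the work surface, if the arm or the gripper's body presses on something with over 40 N, if the wrist force passes 120 N, or if a joint passes its speed limit or range.

## Robot

A 6-joint arm with a two-finger parallel gripper is mounted at the origin on the work surface. World frame = base frame: x ahead of the robot, y to its left, z up, the work surface at z = 0. Lengths are in m, angles in rad, forces in N, time in s.
With the tool pointing down it reaches from about 0.35 to 0.975 m from the base axis. Payload 7.1 kg.
Tool frame: the origin (TCP) lies between the finger pads; the fingertips stand 19 mm ahead of it and the grasp point (between the pads) is the TCP (ctrl.nose_length is the distance from the TCP to the fingertips, in m); y points along the fingers, x is the direction in which the jaws open and shut, and the axes are right-handed (so a half turn about y gives the same grasp; the last joint's range is limited). The gripper opens to 88 mm and grips with 3 to 60 N. Pads are 20 mm wide; open, the fingers measure 115 mm over their backs; the gripper's body (75 mm by 178 mm) begins 61 mm behind the grasp point.
Start: joints at [-0.019, 0.423, 1.63, -0, 1.089, -0.019], TCP at [0.625, 0, 0.209] pointing down, gripper open.
Joint ranges: [-3, 3], [-0.9, 2.11], [0.09, 2.58], [-1.31, 4.45], [0.11, 2.69], [-2.54, 2.54]. Speed limits (rad/s): [2.39, 2.39, 3.01, 3.14, 3.14, 3.14].

## Interface

Orientations are given as a rotation vector (axis times angle).
In Python, from rig import ctrl gives the robot as it stands.
- The arm moves only by the tool apply_moves, never from a script. Its argument "moves" is a list of rows, each an object of numbers: "rx", "ry", "rz": the turn, a rotation vector about the tool's x, y, z in rad; "dx", "dy", "dz": the shift along the tool's x, y, z in cm; "hand": the closure, from -1 (fully open) to 1 (shut), so that 0 is half open. A call has 1 to 20 rows; each row shifts and turns the commanded pose from where the row before left it, along the tool's axes as they then stand; what a row does not reach is not made up. A row lasts 1/8 s, in which the tool goes at most 62.5 mm and 10.7 degrees, less where a joint would pass 70% of its speed; a pose out of reach is approached as far as the arm can. A call is refused whole if a number of a shift passes 6.25 or a number of a turn 0.188, either way. A call with a gripper value outside its range is refused whole. The fingers move at their own pace and stop on an object; "newtons" is the grip in N (left out, the last holds). Time passes only in rows, so rows that do not move let the fingers close. It gives the time, the measured TCP pose, the force and the opening at its end, in the units of the state.
- ctrl.get_state(): the state, without advancing time (a new reading comes with each control period).
- ctrl.camera(name): name is "scene" or "side" or "wrist"; returns a dict with "image" (420x560x3 uint8, red, green, blue), "depth" (420x560 float32, m along the optical axis (not along the pixel's ray), 0 where there is no reading), "fx", "fy", "cx", "cy" (pixels), "R" (3x3) and "t" (3): a world point X has camera coordinates R X + t. Camera axes: x right, y down, z forward; pixel columns grow to the right and rows downward; lengths in m; the calibration is good to about 2 mm. A picture is of the moment at which its call begins.
- ctrl.finish_job(): hands the job in, once; it reports no verdict.
The state is a dict: "clock": time; "q": joint angles; "joint_velocities": joint speeds; "joint_efforts": joint torques, N m; "position": TCP position; "tcp_rot": TCP orientation; "contact_force": force on the tool from outside, world axes, zero at the start; "moment": the same for the moment, N m; "grip_width": opening from 0.0 (shut) to 1.0 (fully open).
Only numpy, scipy, OpenCV 4.12 (cv2) and the standard library are available. Lean on these libraries where they do the work, as an engineer would, in place of code of your own. Each camera call takes 0.05 s, during which the arm holds its last target.

## Working session

There is one attempt and no reset: what is moved stays moved. The work goes in short steps, Python scripts to look and compute and a tool call to move; the robot and the scene stay as the last step left them, time stands still between calls to the robot, and variables do not carry over. Pictures are saved under pics/ and viewed, and the job is handed in when it is done.

Besides the shell and the picture viewer there is one more tool, called after "Call:" as name(argument=value, ...) on one line, values as JSON. apply_moves: Moves the arm, as the interface text tells. Its arguments: {"type":"object","properties":{"moves":{"type":"array"},"newtons":{"type":"number"}},"required":["moves"]}

```bash
ls; mkdir -p pics; cat > h.py <<'E'
import numpy as np, cv2
from rig import ctrl
def snap(name,fn):
    c=ctrl.camera(name); cv2.imwrite('pics/'+fn+'.png',c['image'][:,:,::-1]); np.savez('pics/'+fn+'.npz',**c); return c
def w(c,u,v,d=None):
    if d is None: d=c['depth'][int(v),int(u)]
    p=np.array([(u-c['cx'])/c['fx']*d,(v-c['cy'])/c['fy']*d,d]); return np.array(c['R']).T@(p-np.array(c['t']))
def cloud(c):
    H,W=c['depth'].shape; u,v=np.meshgrid(np.arange(W),np.arange(H)); d=c['depth']
    p=np.stack([(u-c['cx'])/c['fx']*d,(v-c['cy'])/c['fy']*d,d],-1); return (p-np.array(c['t']))@np.array(c['R'])
E
python3 - <<'E'
from h import *
for n in ['scene','side','wrist']: 
    c=snap(n,n+'0'); print(n,np.round(-np.array(c['R']).T@c['t'],3))
print(ctrl.get_state())
E
```

```text
pics
scene [ 1.025 -0.55   0.965]
side [ 0.154 -0.665  0.871]
wrist [0.624 0.084 0.385]
{'clock': 0.15, 'q': array([-1.90157879e-02,  4.23684243e-01,  1.63047003e+00,  1.17651086e-06,
        1.08858887e+00, -1.90185322e-02]), 'joint_velocities': array([-0.00048934, -0.002188  , -0.00301888,  0.00054451, -0.00063309,
        0.00156834]), 'joint_efforts': array([ 9.52650989e-04, -5.44981134e+01, -2.73919362e+01,  6.45430083e-02,
        2.04369903e-02, -3.19723256e-05]), 'position': array([6.24574669e-01, 2.42780657e-05, 2.08085902e-01]), 'tcp_rot': array([-1.57077322e+00,  9.01687644e-04,  9.05140427e-04]), 'contact_force': array([-0.05509881, -0.69956586,  0.00850863]), 'moment': array([-0.02814691, -0.03832011,  0.00093538]), 'grip_width': 0.9984558850958913}
```

View pics/scene0.png

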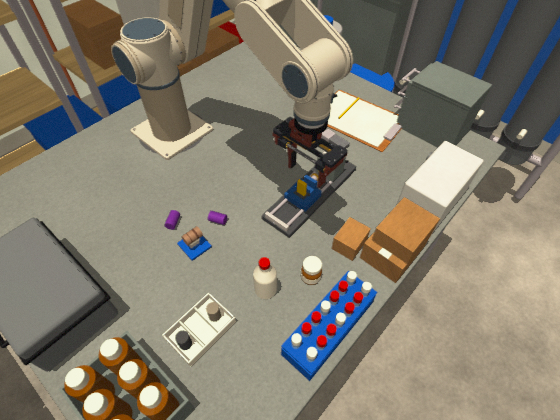

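View pics/side0.png

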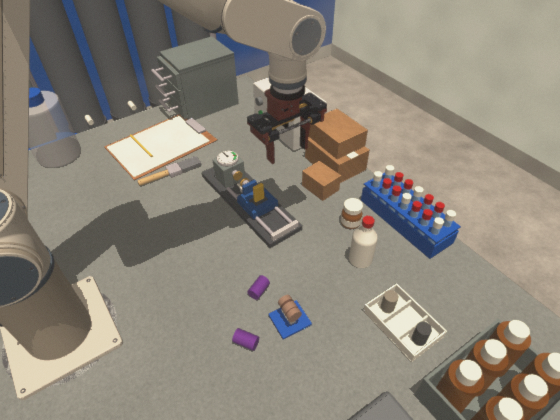

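View pics/wrist0.png

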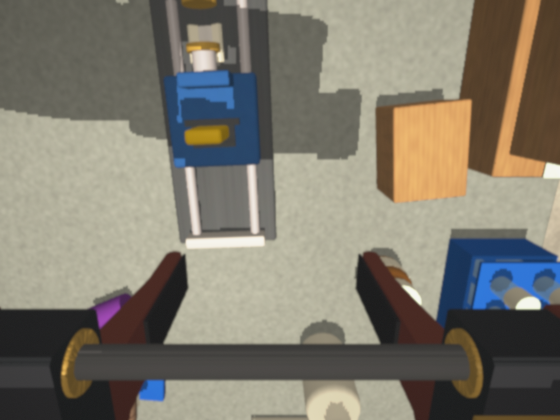

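```bash
python3 - <<'E'
from h import *
for n in ['scene','side','wrist']:
    c=dict(np.load(f'pics/{n}0.npz')); P=cloud(c); 
    hsv=cv2.cvtColor(c['image'],cv2.COLOR_RGB2HSV); h,s,v=[hsv[...,i].astype(int) for i in range(3)]
    ok=c['depth']>0; X,Y,Z=P[...,0],P[...,1],P[...,2]
    reg=ok&(X>.3)&(X<1)&(Y>-.5)&(Y<.4)&(Z>0.004)&(Z<.16)
    for nm,m in dict(yellow=(h>18)&(h<30)&(s>140),blue=(h>100)&(h<125)&(s>120),brown=(h<18)&(s>50)&(s<180),green=(h>45)&(h<80)&(s>100),purple=(h>128)&(h<160)&(s>80)).items():
        mm=(m&reg).astype(np.uint8)
        k,l,st,ce=cv2.connectedComponentsWithStats(mm)
        for i in range(1,k):
            if st[i,4]>25:
                q=P[l==i]; print(n,nm,st[i].tolist(),np.round(np.percentile(q,[3,50,97],axis=0),3).tolist())
E
```

```text
scene yellow [296, 179, 11, 17, 127] [[0.556, 0.049, 0.053], [0.572, 0.052, 0.084], [0.583, 0.06, 0.104]]
scene blue [284, 175, 37, 37, 594] [[0.532, 0.023, 0.026], [0.582, 0.058, 0.048], [0.61, 0.104, 0.079]]
scene blue [178, 236, 33, 24, 340] [[0.409, -0.303, 0.005], [0.458, -0.281, 0.009], [0.479, -0.239, 0.012]]
scene blue [281, 271, 96, 110, 2750] [[0.836, -0.33, 0.014], [0.883, -0.239, 0.065], [0.924, -0.083, 0.069]]
scene brown [332, 197, 109, 86, 4503] [[0.749, -0.006, 0.013], [0.871, 0.046, 0.101], [0.938, 0.171, 0.141]]
scene brown [181, 226, 22, 20, 219] [[0.431, -0.292, 0.043], [0.449, -0.27, 0.061], [0.459, -0.245, 0.066]]
scene purple [165, 210, 15, 19, 189] [[0.318, -0.284, 0.01], [0.337, -0.262, 0.027], [0.354, -0.235, 0.033]]
scene purple [208, 211, 19, 14, 187] [[0.406, -0.183, 0.008], [0.432, -0.167, 0.026], [0.453, -0.146, 0.033]]
side yellow [253, 183, 11, 19, 153] [[0.555, 0.05, 0.057], [0.567, 0.052, 0.084], [0.581, 0.059, 0.106]]
side blue [362, 179, 98, 79, 2305] [[0.833, -0.33, 0.007], [0.838, -0.241, 0.048], [0.91, -0.082, 0.07]]
side blue [243, 181, 12, 7,
[... 2014 characters left out ...]
.151, 0.007], [0.852, -0.082, 0.05], [0.917, -0.069, 0.069]]
wrist blue [139, 381, 26, 20, 432] [[0.447, -0.301, 0.009], [0.464, -0.286, 0.011], [0.478, -0.271, 0.012]]
wrist brown [376, 0, 184, 203, 24661] [[0.737, 0.003, 0.014], [0.82, 0.072, 0.062], [0.831, 0.158, 0.121]]
wrist brown [191, 49, 25, 4, 28] [[0.559, 0.124, 0.069], [0.569, 0.125, 0.077], [0.577, 0.125, 0.081]]
wrist brown [386, 265, 26, 20, 221] [[0.753, -0.103, 0.032], [0.763, -0.093, 0.043], [0.776, -0.09, 0.058]]
wrist brown [129, 399, 8, 21, 97] [[0.454, -0.287, 0.05], [0.457, -0.274, 0.055], [0.458, -0.263, 0.061]]
wrist purple [92, 294, 38, 35, 535] [[0.414, -0.166, 0.01], [0.431, -0.148, 0.028], [0.446, -0.139, 0.033]]
```

```bash
python3 - <<'E'
import cv2
a=cv2.imread('pics/side0.png')[140:360,190:330]; cv2.imwrite('pics/side0z.png',cv2.resize(a,None,fx=2.7,fy=2.7,interpolation=cv2.INTER_CUBIC))
a=cv2.imread('pics/scene0.png')[150:270,150:370]; cv2.imwrite('pics/scene0z.png',cv2.resize(a,None,fx=3.5,fy=3.5,interpolation=cv2.INTER_CUBIC))
E
```

```text
(no output)
```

View pics/side0z.png

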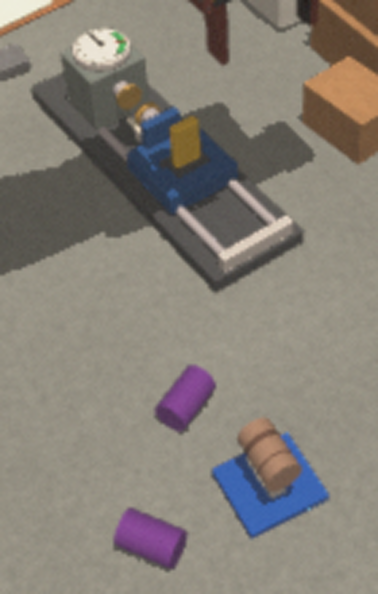

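View pics/scene0z.png

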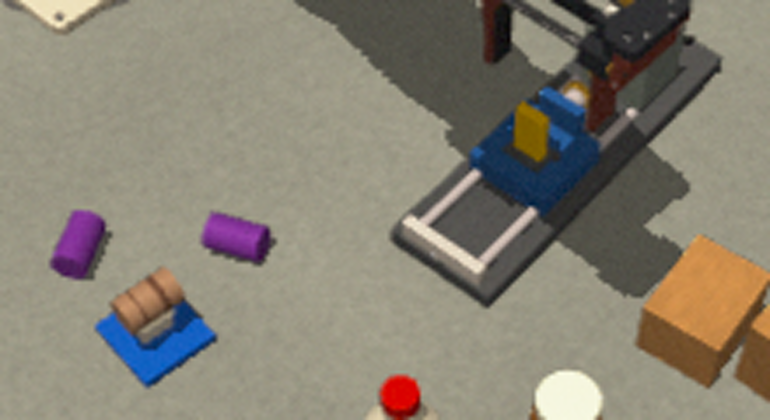

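```bash
python3 - <<'E'
from h import *
from scipy.optimize import least_squares
allp=[]
for n in ['scene','side','wrist']:
    c=dict(np.load(f'pics/{n}0.npz')); P=cloud(c); ok=c['depth']>0
    X,Y,Z=P[...,0],P[...,1],P[...,2]
    base=ok&(X>.47)&(X<.68)&(Y>-.06)&(Y<.4)&(Z>0.016)&(Z<.024)
    q=P[base]; print(n,len(q),np.round(np.percentile(q,[1,50,99],axis=0),3).tolist())
    # edges by y bins
    if len(q)>50:
        for y0 in np.arange(-.05,.33,.03):
            s=q[(q[:,1]>y0)&(q[:,1]<y0+.01)]
            if len(s)>5: print('  y',round(y0+.005,3),np.round(np.percentile(s[:,0],[2,98]),4),len(s))
    # dial: white z>.1
    m=ok&(X>.5)&(X<.66)&(Y>.15)&(Y<.3)&(Z>.098)&(Z<.112)
    if m.sum()>20:
        q=P[m]; print('dial',m.sum(),np.round(np.percentile(q,[2,50,98],axis=0),4).tolist(), cv2.minAreaRect(q[:,:2].astype(np.float32)*1000))
    m=ok&(X>.5)&(X<.66)&(Y>.15)&(Y<.3)&(Z>.088)&(Z<.096)
    if m.sum()>20:
        q=P[m]; print('head',m.sum(),np.round(np.percentile(q,[2,50,98],axis=0),4).tolist())
E
```

```text
scene 1114 [[0.481, -0.052, 0.016], [0.592, 0.032, 0.019], [0.625, 0.364, 0.023]]
  y -0.045 [0.5213 0.6254] 45
  y -0.015 [0.519  0.6249] 72
  y 0.015 [0.5189 0.6231] 63
  y 0.045 [0.6071 0.6241] 17
  y 0.075 [0.6065 0.6236] 15
  y 0.105 [0.6053 0.6209] 12
  y 0.135 [0.5125 0.6189] 27
  y 0.165 [0.5109 0.6168] 31
  y 0.195 [0.5967 0.6175] 15
  y 0.225 [0.5959 0.6156] 15
  y 0.255 [0.5899 0.6145] 16
  y 0.285 [0.5754 0.6127] 25
side 1408 [[0.476, -0.054, 0.016], [0.529, 0.06, 0.02], [0.624, 0.37, 0.024]]
  y -0.045 [0.5189 0.5777] 27
  y -0.015 [0.5178 0.6242] 89
  y 0.015 [0.5186 0.6224] 86
  y 0.045 [0.515  0.5923] 18
  y 0.075 [0.5138 0.5288] 16
  y 0.105 [0.5122 0.5278] 15
  y 0.135 [0.5116 0.5593] 29
  y 0.165 [0.5101 0.6152] 43
  y 0.195 [0.5095 0.6137] 27
  y 0.225 [0.5071 0.528 ] 16
  y 0.255 [0.5064 0.5323] 22
  y 0.285 [0.5076 0.5462] 28
dial 242 [[0.5353, 0.1807, 0.0993], [0.5616, 0.2063, 0.1035], [0.5896, 0.237, 0.1072]] ((561.9827880859375, 208.9571533203125), (60.149532318115234, 57.47726821899414), 60.080238342285156)
head 126 [[0.5283, 0.1776, 0.0883], [0.5446, 0.1863, 0.0919], [0.597, 0.2372, 0.0951]]
wrist 12001 [[0.513, -0.054, 0.019], [0.579, 0.055, 0.021], [0.626, 0.173, 0.023]]
  y -0.045 [0.5213 0.6271] 662
  y -0.015 [0.5201 0.6259] 723
  y 0.015 [0.5188 0.6248] 741
  y 0.045 [0.5165 0.6248] 167
  y 0.075 [0.515  0.6238] 193
  y 0.105 [0.5139 0.6218] 211
  y 0.135 [0.5133 0.62  ] 629
  y 0.165 [0.5127 0.6191] 1055
```

```bash
python3 - <<'E'
from h import *
for n in ['scene','side','wrist']:
    c=dict(np.load(f'pics/{n}0.npz')); P=cloud(c); ok=c['depth']>0
    X,Y,Z=P[...,0],P[...,1],P[...,2]
    m=ok&(X>.53)&(X<.61)&(Y>-.15)&(Y<0)&(Z>0.016)&(Z<.05); print(n,'end',np.round(np.percentile(P[m][:,1],[.5,1,2,5]),4))
    m=ok&(X>.5)&(X<.63)&(Y>.2)&(Y<.4)&(Z>0.017)&(Z<.024)
    if m.sum(): print('far end',np.round(np.percentile(P[m][:,1],[90,95,98,99]),4))
    m=ok&(X>.52)&(X<.62)&(Y>.15)&(Y<.2)&(Z>0.03)&(Z<.088)
    if m.sum()>10: print('head face',m.sum(),np.round(np.percentile(P[m][:,1],[5,25,50,75]),4))
    # riser and faces, column profile near center x
    m=ok&(abs(X-.568)<.012)&(Y>.02)&(Y<.19)&(Z>.03)
    q=P[m]
    for y0 in np.arange(.02,.19,.004):
        s=q[(q[:,1]>=y0)&(q[:,1]<y0+.004)]
        if len(s): print('   ',round(y0,3),len(s),np.round([s[:,2].min(),s[:,2].max()],3))
    # plug
    m=ok&(X>.4)&(X<.49)&(Y>-.32)&(Y<-.22)&(Z>.052)&(Z<.075)
    q=P[m]
    if m.sum()>20: print('plug',m.sum(),q.max(0),q.min(0),cv2.minAreaRect((q[:,:2]*1000).astype(np.float32)))
    m=ok&(X>.38)&(X<.51)&(Y>-.34)&(Y<-.2)&(Z>.006)&(Z<.014)
    q=P[m]
    if m.sum()>20: print('stand',m.sum(),cv2.minAreaRect((q[:,:2]*1000).astype(np.float32)))
E
```

```text
scene end [-0.0684 -0.0683 -0.0679 -0.0671]
far end [0.3466 0.3577 0.3636 0.3639]
head face 85 [0.1591 0.1792 0.1811 0.1872]
    0.02 10 [0.033 0.048]
    0.024 23 [0.03  0.051]
    0.028 7 [0.045 0.051]
    0.032 7 [0.046 0.051]
    0.036 9 [0.046 0.051]
    0.04 230 [0.046 0.613]
    0.044 161 [0.047 0.617]
    0.048 81 [0.049 0.615]
    0.052 52 [0.047 0.616]
    0.056 21 [0.101 0.615]
    0.06 4 [0.099 0.614]
    0.072 1 [0.05 0.05]
    0.076 4 [0.047 0.051]
    0.08 4 [0.047 0.05 ]
    0.084 5 [0.045 0.052]
    0.088 4 [0.046 0.051]
    0.092 29 [0.046 0.085]
    0.096 25 [0.045 0.081]
    0.1 9 [0.075 0.08 ]
    0.104 5 [0.075 0.08 ]
    0.108 1 [0.075 0.075]
    0.112 5 [0.071 0.076]
    0.116 9 [0.067 0.082]
    0.12 11 [0.066 0.077]
    0.124 12 [0.049 0.078]
    0.128 3 [0.049 0.077]
    0.176 1 [0.033 0.033]
    0.18 1 [0.036 0.036]
plug 185 [ 0.4608789  -0.24172655  0.07080328] [ 0.42704356 -0.29331079  0.05208965] ((443.4272766113281, -267.6325378417969), (50.11925506591797, 32.48685836791992), 85.61328125)
stand 338 ((442.6083984375, -269.21759033203125), (70.5393829345
[... 2140 characters left out ...]
146 [0.079 0.083]
    0.104 172 [0.079 0.083]
    0.108 97 [0.068 0.081]
    0.112 125 [0.067 0.078]
    0.116 150 [0.031 0.078]
    0.12 146 [0.051 0.077]
    0.124 204 [0.052 0.081]
    0.128 124 [0.054 0.082]
    0.132 44 [0.048 0.056]
    0.136 140 [0.047 0.056]
    0.14 143 [0.047 0.056]
    0.144 140 [0.048 0.055]
    0.148 4 [0.05  0.054]
    0.156 96 [0.055 0.081]
    0.16 161 [0.053 0.079]
plug 77 [ 0.45877282 -0.26167589  0.06157212] [ 0.45274841 -0.28737744  0.052024  ] ((455.49053955078125, -274.3217468261719), (25.786968231201172, 4.390034198760986), 83.75943756103516)
stand 471 ((461.91094970703125, -287.1424560546875), (36.31315612792969, 32.88187026977539), 84.10926055908203)
```

Call:
apply_moves(moves=[{"ry": -0.04,"hand": 1},{"dx": -1.7,"dz": 2.3,"hand": 1},{"dx": -1.7,"dz": 2.3,"hand": 1},{"dx": -1.7,"dz": 2.3,"hand": 1},{"dz": 2.3,"hand": 1},{"hand": 1},{"hand": 1}], newtons=20)

```text
schema error: expected keys rx, ry, rz, dx, dy, dz, hand
```

Call:
apply_moves(moves=[{"rx": 0,"ry": -0.04,"rz": 0,"dx": 0,"dy": 0,"dz": 0,"hand": 1},{"rx": 0,"ry": 0,"rz": 0,"dx": -1.7,"dy": 0,"dz": 2.3,"hand": 1},{"rx": 0,"ry": 0,"rz": 0,"dx": -1.7,"dy": 0,"dz": 2.3,"hand": 1},{"rx": 0,"ry": 0,"rz": 0,"dx": -1.7,"dy": 0,"dz": 2.3,"hand": 1},{"rx": 0,"ry": 0,"rz": 0,"dx": 0,"dy": 0,"dz": 2.3,"hand": 1},{"rx": 0,"ry": 0,"rz": 0,"dx": 0,"dy": 0,"dz": 0,"hand": 1},{"rx": 0,"ry": 0,"rz": 0,"dx": 0,"dy": 0,"dz": 0,"hand": 1}], newtons=20)

```text
clock: 1.02
position: [0.5704, 0.0895, 0.2085]
tcp_rot: [-1.571, -0.031, 0.032]
contact_force: [-0.5, -0.4, 0.3]
grip_width: 0.243
```

Call:
apply_moves(moves=[{"rx": 0,"ry": 0,"rz": 0,"dx": 0,"dy": 2,"dz": 0,"hand": 1},{"rx": 0,"ry": 0,"rz": 0,"dx": 0,"dy": 2,"dz": 0,"hand": 1},{"rx": 0,"ry": 0,"rz": 0,"dx": 0,"dy": 2,"dz": 0,"hand": 1},{"rx": 0,"ry": 0,"rz": 0,"dx": 0,"dy": 1.6,"dz": 0,"hand": 1},{"rx": 0,"ry": 0,"rz": 0,"dx": 0,"dy": 1,"dz": 0,"hand": 1},{"rx": 0,"ry": 0,"rz": 0,"dx": 0,"dy": 0,"dz": 0,"hand": 1}])

```text
clock: 1.78
position: [0.57, 0.0896, 0.1221]
tcp_rot: [-1.571, -0.03, 0.032]
contact_force: [0.6, -0.3, 0.1]
grip_width: 0.007
```

```bash
python3 - <<'E'
from h import *
c=snap('side','side1')
a=c['image'][100:320,170:350][:,:,::-1]; cv2.imwrite('pics/side1z.png',cv2.resize(a,None,fx=2.7,fy=2.7,interpolation=cv2.INTER_CUBIC))
s=ctrl.get_state(); print(s['grip_width'],s['position'])
E
```

```text
0.002104158601766286 [0.57047949 0.08977604 0.12268836]
```

View pics/side1z.png

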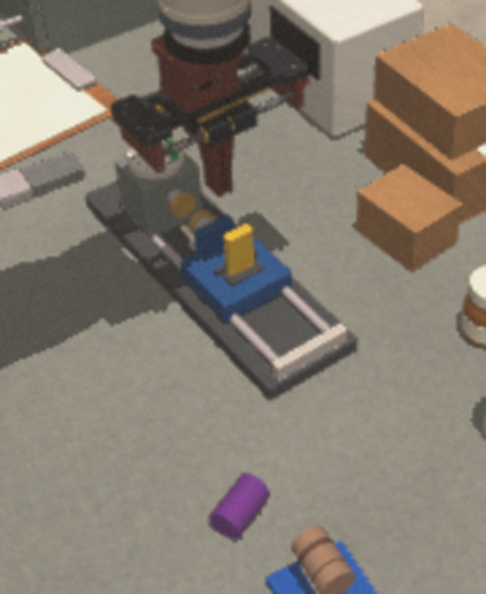

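Call:
apply_moves(moves=[{"rx": 0,"ry": 0,"rz": 0,"dx": 0,"dy": 0.9,"dz": -0.3,"hand": 1},{"rx": 0,"ry": 0,"rz": 0,"dx": 0,"dy": 0.8,"dz": -0.3,"hand": 1},{"rx": 0,"ry": 0,"rz": 0,"dx": 0,"dy": 0,"dz": -0.4,"hand": 1},{"rx": 0,"ry": 0,"rz": 0,"dx": 0,"dy": 0,"dz": -0.4,"hand": 1},{"rx": 0,"ry": 0,"rz": 0,"dx": 0,"dy": 0,"dz": -0.4,"hand": 1},{"rx": 0,"ry": 0,"rz": 0,"dx": 0,"dy": 0,"dz": -0.4,"hand": 1},{"rx": 0,"ry": 0,"rz": 0,"dx": 0,"dy": 0,"dz": -0.4,"hand": 1},{"rx": 0,"ry": 0,"rz": 0,"dx": 0,"dy": 0,"dz": -0.4,"hand": 1}])

```text
clock: 2.82
position: [0.5716, 0.0597, 0.1057]
tcp_rot: [-1.571, -0.031, 0.031]
contact_force: [-0.3, 0.5, -0.2]
grip_width: 0.005
```

```bash
python3 - <<'E'
from h import *
c=snap('side','side2')
a=c['image'][100:320,170:350][:,:,::-1]; cv2.imwrite('pics/side2z.png',cv2.resize(a,None,fx=2.7,fy=2.7,interpolation=cv2.INTER_CUBIC))
s=ctrl.get_state(); print(s['grip_width'],s['position'],s['contact_force'])
E
```

```text
0.0036848462703598997 [0.57158255 0.05931919 0.10572049] [-0.16867033 -0.58316674 -0.97989093]
```

View pics/side2z.png

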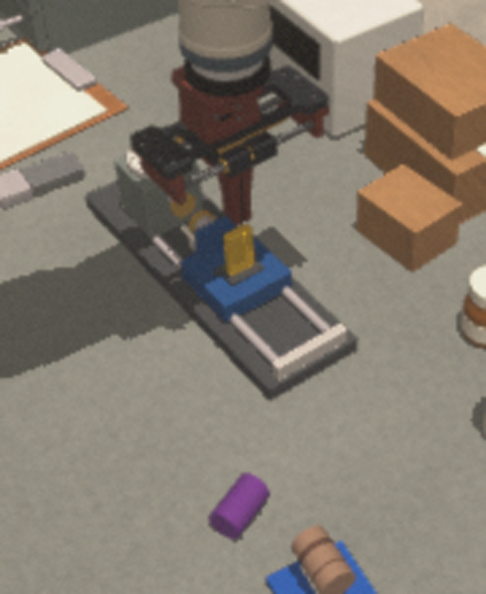

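```bash
python3 - <<'E'
from h import *
c=dict(np.load('pics/side2.npz')); P=cloud(c); ok=c['depth']>0
X,Y,Z=P[...,0],P[...,1],P[...,2]
hsv=cv2.cvtColor(c['image'],cv2.COLOR_RGB2HSV); h,s,v=[hsv[...,i].astype(int) for i in range(3)]
m=ok&(X>.52)&(X<.62)&(Y>-.02)&(Y<.15)&(Z>.084)&(Z<.15)
yel=(h>18)&(h<30)&(s>140)
red=((h<8)|(h>172))&(s>80)
for nm,k in (('yel',yel),('red',red)):
    q=P[m&k]; print(nm,len(q),np.round(np.percentile(q,[2,50,98],axis=0),3).tolist())
    for z0 in np.arange(.08,.15,.01):
        t=q[(q[:,2]>=z0)&(q[:,2]<z0+.01)]
        if len(t): print(round(z0,2),len(t),np.round([t.min(0),t.max(0)],3).tolist())
E
```

```text
yel 78 [[0.554, 0.049, 0.085], [0.567, 0.053, 0.098], [0.581, 0.06, 0.106]]
0.08 13 [[0.555, 0.05, 0.084], [0.58, 0.054, 0.089]]
0.09 29 [[0.554, 0.048, 0.09], [0.581, 0.06, 0.099]]
0.1 36 [[0.555, 0.051, 0.101], [0.582, 0.061, 0.107]]
red 50 [[0.562, 0.047, 0.125], [0.564, 0.05, 0.137], [0.578, 0.066, 0.149]]
0.12 11 [[0.562, 0.048, 0.124], [0.576, 0.066, 0.13]]
0.13 21 [[0.562, 0.047, 0.13], [0.578, 0.066, 0.14]]
0.14 18 [[0.561, 0.047, 0.14], [0.578, 0.067, 0.15]]
```

```bash
python3 - <<'E'
from h import *
c=dict(np.load('pics/side2.npz')); P=cloud(c); ok=c['depth']>0
for r in range(168,196,2):
    print(r,[(int(u),np.round(P[r,u],3).tolist()[1:],c['image'][r,u].tolist()) for u in (253,257,261)])
s=ctrl.get_state(); print({k:v for k,v in s.items()}, ctrl.nose_length)
E
```

```text
168 [(253, [0.057, 0.17], [67, 46, 40]), (257, [0.048, 0.173], [73, 48, 45]), (261, [0.05, 0.164], [69, 47, 40])]
170 [(253, [0.058, 0.162], [69, 47, 43]), (257, [0.048, 0.166], [71, 46, 41]), (261, [0.05, 0.159], [72, 48, 43])]
172 [(253, [0.063, 0.15], [71, 52, 45]), (257, [0.047, 0.16], [67, 42, 35]), (261, [0.049, 0.152], [70, 45, 41])]
174 [(253, [0.067, 0.14], [69, 49, 43]), (257, [0.047, 0.154], [70, 46, 41]), (261, [0.05, 0.145], [72, 49, 46])]
176 [(253, [0.066, 0.134], [75, 57, 51]), (257, [0.047, 0.147], [70, 46, 41]), (261, [0.05, 0.138], [71, 49, 43])]
178 [(253, [0.066, 0.127], [70, 50, 47]), (257, [0.049, 0.139], [67, 45, 43]), (261, [0.051, 0.13], [67, 44, 37])]
180 [(253, [0.104, 0.082], [50, 57, 70]), (257, [0.048, 0.133], [71, 47, 41]), (261, [0.048, 0.127], [71, 48, 44])]
182 [(253, [0.099, 0.08], [44, 57, 80]), (257, [0.05, 0.124], [69, 49, 46]), (261, [0.161, 0.001], [126, 113, 100])]
184 [(253, [0.097, 0.075], [44, 57, 77]), (257, [0.142, 0.02], [88, 75, 51]), (261, [0.056, 0.105], [132, 103, 46])]
186 [(253, [0.098, 0.066], [84, 74, 62]), (257, [0.057, 0.103],
[... 506 characters left out ...]
053, 0.071], [142, 112, 47])]
{'clock': 2.875, 'q': array([ 8.27804314e-02,  4.87973967e-01,  1.81055506e+00, -1.89383918e-04,
        8.43027002e-01,  4.30770141e-02]), 'joint_velocities': array([ 0.00773211, -0.00100633,  0.00042798,  0.00270034, -0.00021071,
        0.0104704 ]), 'joint_efforts': array([ 7.95793198e-01, -5.25191581e+01, -2.16988689e+01,  1.53422453e-01,
        1.39906242e-03,  2.57464126e-02]), 'position': array([0.57158255, 0.05931919, 0.10572049]), 'tcp_rot': array([-1.57070878, -0.03131785,  0.03124646]), 'contact_force': array([-0.16867033, -0.58316674, -0.97989093]), 'moment': array([-0.04220054, -0.0434221 , -0.00629749]), 'grip_width': 0.0036848462703598997} 0.019
```

```bash
python3 - <<'E'
from h import *
c=snap('wrist','wrist2')
c=snap('scene','scene2'); a=c['image'][110:250,230:390][:,:,::-1]; cv2.imwrite('pics/scene2z.png',cv2.resize(a,None,fx=3.5,fy=3.5,interpolation=cv2.INTER_CUBIC))
E
```

```text
(no output)
```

View pics/wrist2.png

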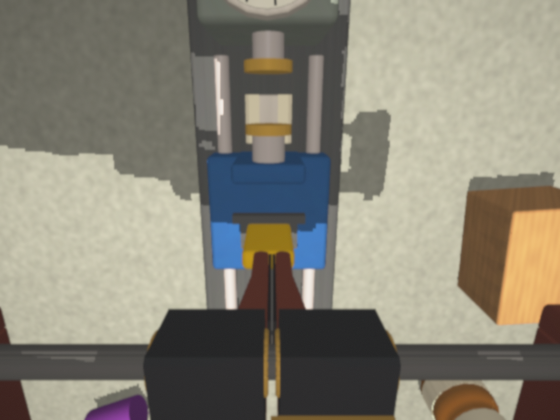

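View pics/scene2z.png

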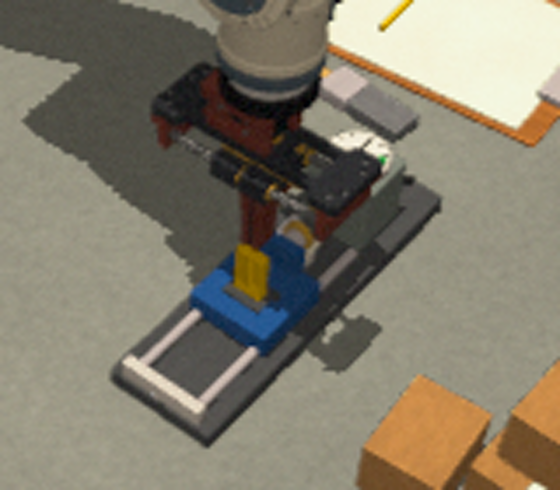

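```bash
python3 - <<'E'
from h import *
for f in ('side0','scene0','wrist0','side1','side2','scene2','wrist2'):
    c=dict(np.load(f'pics/{f}.npz')); P=cloud(c); ok=c['depth']>0
    X,Y,Z=P[...,0],P[...,1],P[...,2]
    hsv=cv2.cvtColor(c['image'],cv2.COLOR_RGB2HSV); h,s,v=[hsv[...,i].astype(int) for i in range(3)]
    yc={'0':0,'1':.0896,'2':.0595}[f[-1]]
    m=ok&(X>.52)&(X<.72)&(abs(Y-yc)<.03)&(Z>.11)&(Z<.28)&(((h<12)|(h>172))&(s>50)&(v<130))
    q=P[m]
    if len(q): print(f,len(q),np.round(np.percentile(q,[1,50,99],axis=0),3).tolist())
E
```

```text
side0 202 [[0.568, -0.014, 0.224], [0.576, -0.01, 0.254], [0.679, 0.008, 0.28]]
scene0 156 [[0.57, -0.014, 0.222], [0.671, -0.01, 0.249], [0.68, 0.01, 0.279]]
wrist0 3043 [[0.57, 0.009, 0.225], [0.669, 0.012, 0.262], [0.679, 0.013, 0.28]]
side1 504 [[0.529, 0.06, 0.142], [0.564, 0.077, 0.238], [0.652, 0.105, 0.279]]
side2 594 [[0.53, 0.03, 0.126], [0.563, 0.046, 0.244], [0.653, 0.076, 0.277]]
scene2 380 [[0.531, 0.03, 0.125], [0.579, 0.043, 0.233], [0.659, 0.086, 0.272]]
wrist2 4372 [[0.56, 0.059, 0.125], [0.579, 0.071, 0.171], [0.645, 0.089, 0.215]]
```

Call:
apply_moves(moves=[{"rx": 0,"ry": 0,"rz": 0,"dx": 0,"dy": 0,"dz": 1.6,"hand": 1},{"rx": 0,"ry": 0,"rz": 0,"dx": 0,"dy": 0,"dz": 1.6,"hand": 1},{"rx": 0,"ry": 0,"rz": 0,"dx": 0,"dy": 1.2,"dz": 0,"hand": 1},{"rx": 0,"ry": 0,"rz": 0,"dx": 0,"dy": 1.2,"dz": 0,"hand": 1},{"rx": 0,"ry": 0,"rz": 0,"dx": 0,"dy": 1.2,"dz": 0,"hand": 1},{"rx": 0,"ry": 0,"rz": 0,"dx": 0,"dy": 0,"dz": 0,"hand": 1},{"rx": 0,"ry": 0,"rz": 0,"dx": 0,"dy": 0,"dz": -0.4,"hand": 1},{"rx": 0,"ry": 0,"rz": 0,"dx": 0,"dy": 0,"dz": -0.4,"hand": 1},{"rx": 0,"ry": 0,"rz": 0,"dx": 0,"dy": 0,"dz": -0.4,"hand": 1},{"rx": 0,"ry": 0,"rz": 0,"dx": 0,"dy": 0,"dz": -0.4,"hand": 1},{"rx": 0,"ry": 0,"rz": 0,"dx": 0,"dy": 0,"dz": -0.4,"hand": 1},{"rx": 0,"ry": 0,"rz": 0,"dx": 0,"dy": 0,"dz": -0.4,"hand": 1},{"rx": 0,"ry": 0,"rz": 0,"dx": 0,"dy": 0,"dz": -0.4,"hand": 1}])

```text
clock: 4.6
position: [0.5715, 0.0653, 0.0699]
tcp_rot: [-1.568, -0.031, 0.03]
contact_force: [-1.3, 9.7, 1.9]
grip_width: 0.005
```

Call:
apply_moves(moves=[{"rx": 0,"ry": 0,"rz": 0,"dx": 0,"dy": 0,"dz": -0.5,"hand": 1},{"rx": 0,"ry": 0,"rz": 0,"dx": 0,"dy": 0,"dz": -0.5,"hand": 1},{"rx": 0,"ry": 0,"rz": 0,"dx": 0,"dy": 0,"dz": -0.5,"hand": 1},{"rx": 0,"ry": 0,"rz": 0,"dx": 0,"dy": 0,"dz": -0.5,"hand": 1},{"rx": 0,"ry": 0,"rz": 0,"dx": 0,"dy": 0,"dz": -0.5,"hand": 1},{"rx": 0,"ry": 0,"rz": 0,"dx": 0,"dy": 0,"dz": -0.5,"hand": 1},{"rx": 0,"ry": 0,"rz": 0,"dx": 0,"dy": 0,"dz": -0.5,"hand": 1},{"rx": 0,"ry": 0,"rz": 0,"dx": 0,"dy": 0,"dz": -0.5,"hand": 1},{"rx": 0,"ry": 0,"rz": 0,"dx": 0,"dy": 0,"dz": -0.2,"hand": 1},{"rx": 0,"ry": 0,"rz": 0,"dx": 0,"dy": 0,"dz": 0,"hand": 1},{"rx": 0,"ry": 0,"rz": 0,"dx": 0,"dy": 0,"dz": 0.8,"hand": 1},{"rx": 0,"ry": 0,"rz": 0,"dx": 0,"dy": 0,"dz": 0.4,"hand": 1},{"rx": 0,"ry": 0,"rz": 0,"dx": 0,"dy": -3,"dz": 0,"hand": 1},{"rx": 0,"ry": 0,"rz": 0,"dx": 0,"dy": -4,"dz": 0,"hand": 0.5},{"rx": 0,"ry": 0,"rz": 0,"dx": 0,"dy": -4,"dz": 0,"hand": 0},{"rx": 0,"ry": 0,"rz": 0,"dx": 0,"dy": 0,"dz": 0,"hand": 0}])

```text
clock: 6.6
position: [0.5748, 0.034, 0.1828]
tcp_rot: [-1.571, -0.036, 0.027]
contact_force: [-0.3, -0.4, 0.6]
grip_width: 0.303
```

```bash
python3 - <<'E'
from h import *
c=snap('side','side3'); snap('scene','scene3')
a=c['image'][100:360,170:350][:,:,::-1]; cv2.imwrite('pics/side3z.png',cv2.resize(a,None,fx=2.3,fy=2.3,interpolation=cv2.INTER_CUBIC))
P=cloud(c); ok=c['depth']>0; X,Y,Z=P[...,0],P[...,1],P[...,2]
hsv=cv2.cvtColor(c['image'],cv2.COLOR_RGB2HSV); h,s,v=[hsv[...,i].astype(int) for i in range(3)]
for nm,k in (('yel',(h>18)&(h<30)&(s>140)),('blue',(h>100)&(h<125)&(s>90)),):
    q=P[ok&k&(X>.5)&(X<.65)&(Y>-.08)&(Y<.2)&(Z<.12)&(Z>.03)]; print(nm,len(q),np.round(np.percentile(q,[2,50,98],axis=0),3).tolist())
s=ctrl.get_state(); print(s['grip_width'],s['position'],s['tcp_rot'],s['clock'])
E
```

```text
yel 157 [[0.557, -0.002, 0.056], [0.569, 0.001, 0.085], [0.584, 0.008, 0.106]]
blue 691 [[0.528, -0.024, 0.032], [0.558, 0.008, 0.05], [0.609, 0.056, 0.08]]
0.4009113886212714 [0.5723252  0.03392395 0.17948322] [-1.57074287 -0.03155898  0.03141331] 6.7
```

View pics/side3z.png

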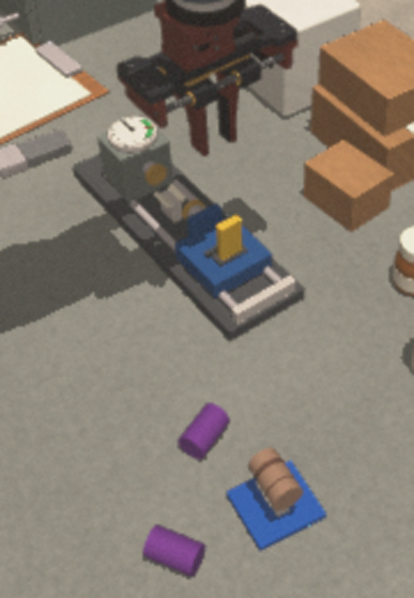

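Call:
apply_moves(moves=[{"rx": 0,"ry": 0.14,"rz": 0,"dx": 0,"dy": 0,"dz": 0,"hand": -0.4},{"rx": 0,"ry": 0,"rz": 0,"dx": -1.24,"dy": 0,"dz": -3.92,"hand": -0.4},{"rx": 0,"ry": 0,"rz": 0,"dx": -1.24,"dy": 0,"dz": -3.92,"hand": -0.4},{"rx": 0,"ry": 0,"rz": 0,"dx": -1.24,"dy": 0,"dz": -3.92,"hand": -0.4},{"rx": 0,"ry": 0,"rz": 0,"dx": -1.24,"dy": 0,"dz": -3.92,"hand": -0.4},{"rx": 0,"ry": 0,"rz": 0,"dx": -1.24,"dy": 0,"dz": -3.92,"hand": -0.4},{"rx": 0,"ry": 0,"rz": 0,"dx": -1.24,"dy": 0,"dz": -3.92,"hand": -0.4},{"rx": 0,"ry": 0,"rz": 0,"dx": -1.24,"dy": 0,"dz": -3.92,"hand": -0.4},{"rx": 0,"ry": 0,"rz": 0,"dx": -1.22,"dy": 0,"dz": -3.9,"hand": -0.4},{"rx": 0,"ry": 0,"rz": 0,"dx": 0,"dy": 0,"dz": 0,"hand": -0.4},{"rx": 0,"ry": 0,"rz": 0,"dx": 0,"dy": 0,"dz": 0,"hand": -0.4}])

```text
clock: 8.07
position: [0.4421, -0.2673, 0.1784]
tcp_rot: [-1.568, 0.081, -0.077]
contact_force: [0.2, -0.6, -0.3]
grip_width: 0.7
```

```bash
python3 - <<'E'
from h import *
snap('wrist','wrist4')
c=snap('side','side4')
s=ctrl.get_state(); print(s['grip_width'],s['position'],s['tcp_rot'],s['clock'])
P=cloud(c); ok=c['depth']>0; X,Y,Z=P[...,0],P[...,1],P[...,2]
p=s['position']
m=ok&(abs(X-p[0])<.06)&(abs(Y-p[1])<.03)&(Z>.17)&(Z<.23); q=P[m]
print(len(q)); 
for z0 in (.18,.19,.2,.21,.22):
    t=q[abs(q[:,2]-z0)<.005]
    if len(t): print(z0,np.round([t.min(0),t.max(0)],3).tolist())
E
```

```text
0.6960374194579537 [ 0.44272917 -0.26690836  0.17895857] [-1.56856808  0.07871187 -0.07679215] 8.175
210
0.19 [[0.403, -0.282, 0.192], [0.476, -0.262, 0.195]]
0.2 [[0.402, -0.282, 0.195], [0.481, -0.252, 0.205]]
0.21 [[0.402, -0.283, 0.205], [0.479, -0.251, 0.215]]
0.22 [[0.402, -0.284, 0.215], [0.482, -0.254, 0.225]]
```

View pics/wrist4.png

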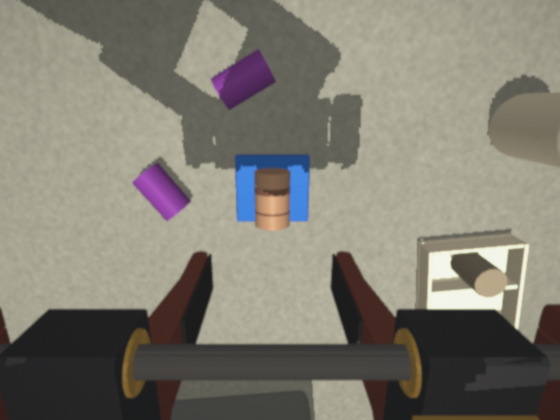

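View pics/side4.png

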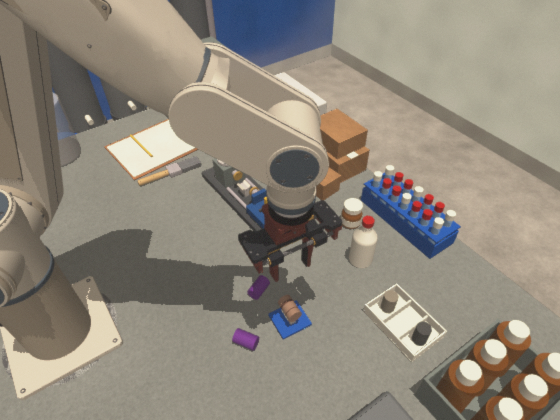

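Call:
apply_moves(moves=[{"rx": 0,"ry": 0,"rz": 0,"dx": 0,"dy": 2.5,"dz": -0.1,"hand": -0.4},{"rx": 0,"ry": 0,"rz": 0,"dx": 0,"dy": 2.5,"dz": 0,"hand": -0.4},{"rx": 0,"ry": 0,"rz": 0,"dx": 0,"dy": 2.5,"dz": 0,"hand": -0.4},{"rx": 0,"ry": 0,"rz": 0,"dx": 0,"dy": 2.5,"dz": 0,"hand": -0.4},{"rx": 0,"ry": 0,"rz": 0,"dx": 0,"dy": 2,"dz": 0,"hand": -0.4},{"rx": 0,"ry": 0,"rz": 0,"dx": 0,"dy": 1.5,"dz": 0,"hand": -0.4},{"rx": 0,"ry": 0,"rz": 0,"dx": 0,"dy": 0,"dz": 0,"hand": -0.4}])

```text
clock: 9.05
position: [0.4423, -0.268, 0.0437]
tcp_rot: [-1.568, 0.079, -0.076]
contact_force: [-1.3, 0.9, -0.1]
grip_width: 0.702
```

```bash
python3 - <<'E'
from h import *
c=snap('side','side5')
s=ctrl.get_state(); print(s['grip_width'],s['position'],s['tcp_rot'],s['clock'],s['contact_force'])
a=c['image'][220:360,220:360][:,:,::-1]; cv2.imwrite('pics/side5z.png',cv2.resize(a,None,fx=4,fy=4,interpolation=cv2.INTER_CUBIC))
E
```

```text
0.6979091895148143 [ 0.44276987 -0.26848541  0.04448437] [-1.56898523  0.07845139 -0.07736255] 9.1 [-0.79232482 -0.23321262 -0.52612664]
```

View pics/side5z.png

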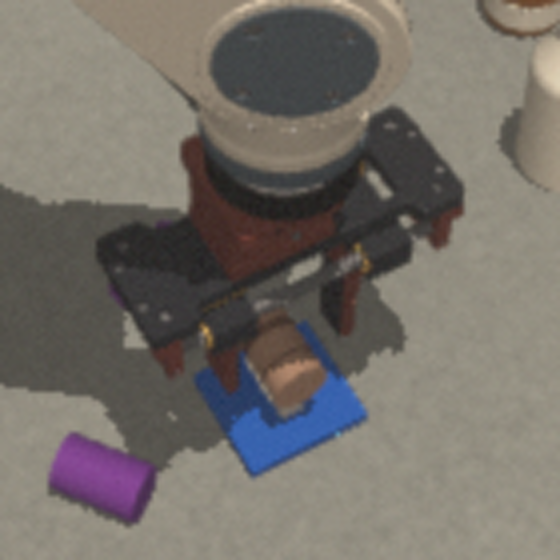

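Call:
apply_moves(moves=[{"rx": 0,"ry": 0,"rz": 0,"dx": 0,"dy": 1,"dz": 0,"hand": -0.4},{"rx": 0,"ry": 0,"rz": 0,"dx": 0,"dy": 1,"dz": 0,"hand": -0.4},{"rx": 0,"ry": 0,"rz": 0,"dx": 0,"dy": 0.7,"dz": 0,"hand": -0.4},{"rx": 0,"ry": 0,"rz": 0,"dx": 0,"dy": 0,"dz": 0,"hand": -0.4},{"rx": 0,"ry": 0,"rz": 0,"dx": 0,"dy": 0,"dz": 0,"hand": 1},{"rx": 0,"ry": 0,"rz": 0,"dx": 0,"dy": 0,"dz": 0,"hand": 1},{"rx": 0,"ry": 0,"rz": 0,"dx": 0,"dy": 0,"dz": 0,"hand": 1},{"rx": 0,"ry": 0,"rz": 0,"dx": 0,"dy": 0,"dz": 0,"hand": 1},{"rx": 0,"ry": 0,"rz": 0,"dx": 0,"dy": 0,"dz": 0,"hand": 1}], newtons=20)

```text
clock: 10.22
position: [0.4428, -0.2691, 0.0178]
tcp_rot: [-1.57, 0.078, -0.079]
contact_force: [-0.7, -0.1, 1.7]
grip_width: 0.361
```

```bash
python3 - <<'E'
from h import *
c=snap('side','side6')
s=ctrl.get_state(); print(s['grip_width']*88,s['position'],s['tcp_rot'],s['clock'],s['contact_force'])
a=c['image'][220:360,220:360][:,:,::-1]; cv2.imwrite('pics/side6z.png',cv2.resize(a,None,fx=4,fy=4,interpolation=cv2.INTER_CUBIC))
E
```

```text
31.555097160743333 [ 0.44279207 -0.26906646  0.01782882] [-1.56952237  0.07835514 -0.07870174] 10.275 [-0.36066853 -0.04424401  0.85534927]
```

View pics/side6z.png

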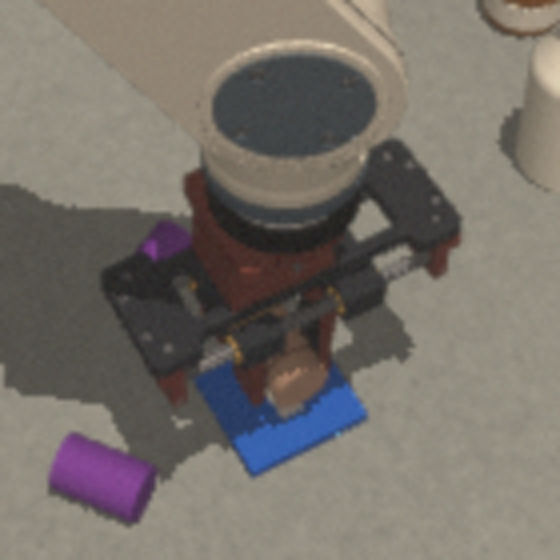

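Call:
apply_moves(moves=[{"rx": 0,"ry": 0,"rz": 0,"dx": 0,"dy": -1,"dz": 0,"hand": 1},{"rx": 0,"ry": 0,"rz": 0,"dx": 0,"dy": -2.5,"dz": 0,"hand": 1},{"rx": 0,"ry": 0,"rz": 0,"dx": 0,"dy": -3,"dz": 0,"hand": 1},{"rx": 0,"ry": 0,"rz": 0,"dx": 0,"dy": -3,"dz": 0,"hand": 1},{"rx": 0,"ry": 0,"rz": 0,"dx": 0,"dy": -3,"dz": 0,"hand": 1},{"rx": 0,"ry": -0.14,"rz": 0,"dx": 0,"dy": -2,"dz": 0,"hand": 1},{"rx": 0,"ry": 0,"rz": 0,"dx": 1.4,"dy": 0,"dz": 3.91,"hand": 1},{"rx": 0,"ry": 0,"rz": 0,"dx": 1.4,"dy": 0,"dz": 3.91,"hand": 1},{"rx": 0,"ry": 0,"rz": 0,"dx": 1.4,"dy": 0,"dz": 3.91,"hand": 1},{"rx": 0,"ry": 0,"rz": 0,"dx": 1.4,"dy": 0,"dz": 3.91,"hand": 1},{"rx": 0,"ry": 0,"rz": 0,"dx": 1.4,"dy": 0,"dz": 3.91,"hand": 1},{"rx": 0,"ry": 0,"rz": 0,"dx": 1.4,"dy": 0,"dz": 3.91,"hand": 1},{"rx": 0,"ry": 0,"rz": 0,"dx": 1.4,"dy": 0,"dz": 3.91,"hand": 1},{"rx": 0,"ry": 0,"rz": 0,"dx": 1.4,"dy": 0,"dz": 3.91,"hand": 1},{"rx": 0,"ry": 0,"rz": 0,"dx": 1.4,"dy": 0,"dz": 3.91,"hand": 1},{"rx": 0,"ry": 0,"rz": 0,"dx": 1.4,"dy": 0,"dz": 3.91,"hand": 1},{"rx": 0,"ry": 0,"rz": 0,"dx": 0,"dy": 0,"dz": 0,"hand": 1},{"rx": 0,"ry": 0,"rz": 0,"dx": 0,"dy": 0,"dz": 0,"hand": 1}])

```text
clock: 12.52
position: [0.5663, 0.1269, 0.1627]
tcp_rot: [-1.571, -0.031, 0.032]
contact_force: [0.2, 0.3, -0.9]
grip_width: 0.356
```

```bash
python3 - <<'E'
from h import *
snap('wrist','wrist7')
c=snap('side','side7')
s=ctrl.get_state(); print(s['grip_width']*88,s['position'],s['tcp_rot'],s['clock'],s['contact_force'])
a=c['image'][60:280,170:330][:,:,::-1]; cv2.imwrite('pics/side7z.png',cv2.resize(a,None,fx=2.7,fy=2.7,interpolation=cv2.INTER_CUBIC))
P=cloud(c); ok=c['depth']>0; X,Y,Z=P[...,0],P[...,1],P[...,2]
hsv=cv2.cvtColor(c['image'],cv2.COLOR_RGB2HSV); h,s,v=[hsv[...,i].astype(int) for i in range(3)]
q=P[ok&(h<18)&(s>50)&(s<180)&(X>.53)&(X<.61)&(Y>.08)&(Y<.18)&(Z>.17)&(Z<.225)]
print(len(q),np.round(np.percentile(q,[1,50,99],axis=0),3).tolist())
E
```

```text
31.61692211018861 [0.56635964 0.12625068 0.16271088] [-1.57088997 -0.03019419  0.03120765] 12.625 [ 0.1143561   0.47981822 -1.30670261]
309 [[0.539, 0.102, 0.18], [0.561, 0.115, 0.205], [0.591, 0.146, 0.224]]
```

View pics/wrist7.png

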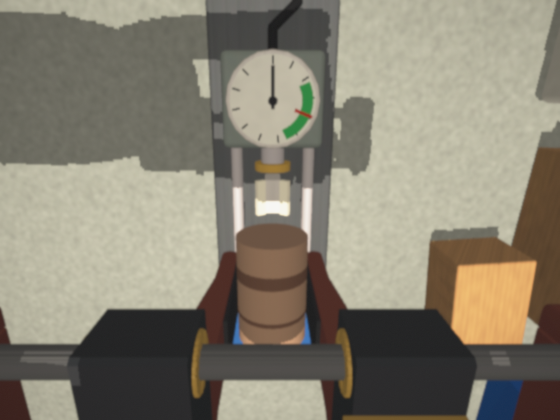

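View pics/side7z.png

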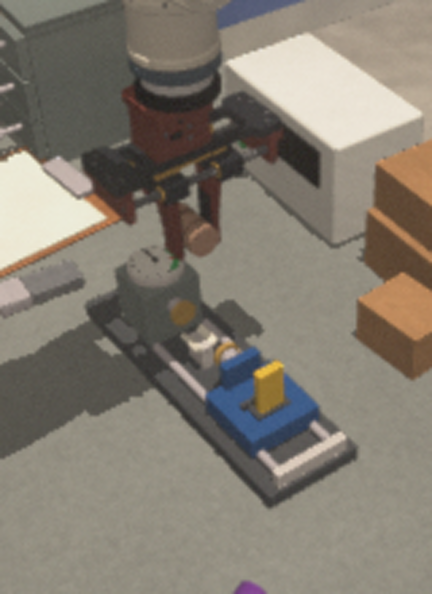

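Call:
apply_moves(moves=[{"rx": 0,"ry": 0,"rz": 0,"dx": 0,"dy": 2.5,"dz": 0,"hand": 1},{"rx": 0,"ry": 0,"rz": 0,"dx": 0,"dy": 2.5,"dz": 0,"hand": 1},{"rx": 0,"ry": 0,"rz": 0,"dx": 0,"dy": 2.5,"dz": 0,"hand": 1},{"rx": 0,"ry": 0,"rz": 0,"dx": 0,"dy": 2,"dz": 0,"hand": 1},{"rx": 0,"ry": 0,"rz": 0,"dx": 0,"dy": 1.5,"dz": 0,"hand": 1},{"rx": 0,"ry": 0,"rz": 0,"dx": 0,"dy": 1.3,"dz": 0,"hand": 1},{"rx": 0,"ry": 0,"rz": 0,"dx": 0,"dy": 0,"dz": 0,"hand": 1},{"rx": 0,"ry": 0,"rz": 0,"dx": 0,"dy": 0,"dz": 0,"hand": 1}])

```text
clock: 13.62
position: [0.5674, 0.1273, 0.0402]
tcp_rot: [-1.57, -0.032, 0.031]
contact_force: [-0.0, -0.1, -1.1]
grip_width: 0.36
```

```bash
python3 - <<'E'
from h import *
c=snap('side','side8')
s=ctrl.get_state(); print(s['grip_width']*88,s['position'],s['tcp_rot'],s['clock'],s['contact_force'])
a=c['image'][80:280,170:330][:,:,::-1]; cv2.imwrite('pics/side8z.png',cv2.resize(a,None,fx=3,fy=3,interpolation=cv2.INTER_CUBIC))
E
```

```text
31.519866462849876 [0.56749297 0.12740229 0.04032506] [-1.57036831 -0.0323181   0.03054906] 13.675 [ 0.59654763 -0.35495051 -1.2897922 ]
```

View pics/side8z.png

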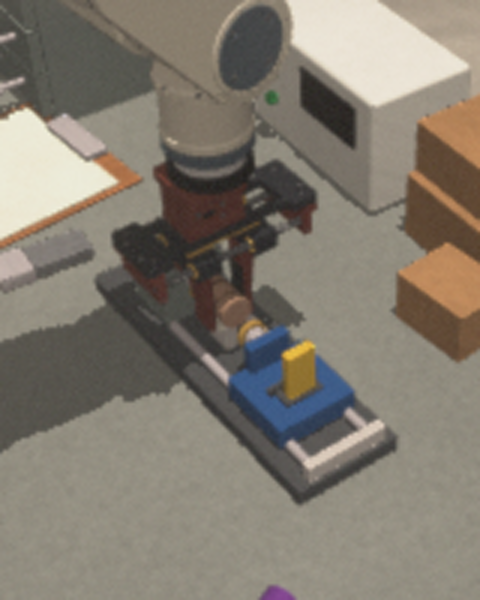

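Call:
apply_moves(moves=[{"rx": 0,"ry": 0,"rz": 0,"dx": 0,"dy": 0.3,"dz": 0,"hand": 1},{"rx": 0,"ry": 0,"rz": 0,"dx": 0,"dy": 0.2,"dz": 0,"hand": 1},{"rx": 0,"ry": 0,"rz": 0,"dx": 0,"dy": 0.1,"dz": 0,"hand": 1},{"rx": 0,"ry": 0,"rz": 0,"dx": 0,"dy": 0.1,"dz": 0,"hand": 1},{"rx": 0,"ry": 0,"rz": 0,"dx": 0,"dy": 0,"dz": 0,"hand": 1}])

```text
clock: 14.3
position: [0.5669, 0.1273, 0.0326]
tcp_rot: [-1.571, -0.031, 0.032]
contact_force: [0.5, -0.4, -0.0]
grip_width: 0.358
```

Call:
apply_moves(moves=[{"rx": 0,"ry": 0,"rz": 0,"dx": 0,"dy": 0.05,"dz": 0,"hand": 1},{"rx": 0,"ry": 0,"rz": 0,"dx": 0,"dy": 0,"dz": 0,"hand": 0.2},{"rx": 0,"ry": 0,"rz": 0,"dx": 0,"dy": 0,"dz": 0,"hand": 0.1},{"rx": 0,"ry": 0,"rz": 0,"dx": 0,"dy": 0,"dz": 0,"hand": -0.1},{"rx": 0,"ry": 0,"rz": 0,"dx": 0,"dy": 0,"dz": 0,"hand": -0.1},{"rx": 0,"ry": 0,"rz": 0,"dx": 0,"dy": -1,"dz": 0,"hand": -0.1},{"rx": 0,"ry": 0,"rz": 0,"dx": 0,"dy": -2.5,"dz": 0,"hand": -0.1},{"rx": 0,"ry": 0,"rz": 0,"dx": 0,"dy": -3,"dz": 0,"hand": -0.1},{"rx": 0,"ry": 0,"rz": 0,"dx": 0,"dy": -3,"dz": 0,"hand": -0.1},{"rx": 0,"ry": 0,"rz": 0,"dx": 0,"dy": -3,"dz": 0,"hand": 0.5},{"rx": 0,"ry": 0,"rz": 0,"dx": 0,"dy": 0,"dz": -4,"hand": 1},{"rx": 0,"ry": 0,"rz": 0,"dx": 0,"dy": 0,"dz": -4,"hand": 1},{"rx": 0,"ry": 0,"rz": 0,"dx": 0,"dy": 0,"dz": -4,"hand": 1},{"rx": 0,"ry": 0,"rz": 0,"dx": 0,"dy": 0,"dz": -3,"hand": 1},{"rx": 0,"ry": 0,"rz": 0,"dx": 0,"dy": 0,"dz": 0,"hand": 1}])

```text
clock: 16.18
position: [0.5731, -0.0243, 0.1579]
tcp_rot: [-1.571, -0.03, 0.029]
contact_force: [-0.4, 0.4, 1.1]
grip_width: 0.001
```

```bash
python3 - <<'E'
from h import *
c=snap('wrist','wrist9')
d=snap('side','side9')
s=ctrl.get_state(); print(s['grip_width']*88,s['position'],s['tcp_rot'],s['clock'],s['contact_force'])
for c in (c,d):
    P=cloud(c); ok=c['depth']>0; X,Y,Z=P[...,0],P[...,1],P[...,2]
    hsv=cv2.cvtColor(c['image'],cv2.COLOR_RGB2HSV); h,s,v=[hsv[...,i].astype(int) for i in range(3)]
    q=P[ok&(X>.54)&(X<.6)&(Y>.095)&(Y<.165)&(Z>.068)&(Z<.09)]
    print(len(q),np.round(np.percentile(q,[1,50,99],axis=0),3).tolist(), cv2.minAreaRect((q[:,:2]*1000).astype(np.float32)))
    q=P[ok&(h>18)&(h<30)&(s>140)&(X>.54)&(X<.6)&(Y>-.1)&(Y<.1)&(Z>.098)&(Z<.112)]
    if len(q): print('post',len(q),np.round(np.percentile(q,[2,50,98],axis=0),3).tolist())
E
```

```text
0.6478306140700272 [ 0.57297839 -0.02241723  0.15762418] [-1.5703098  -0.03111701  0.03039994] 16.275 [0.60438631 1.21268552 0.68685464]
1560 [[0.552, 0.105, 0.069], [0.567, 0.114, 0.08], [0.583, 0.124, 0.083]] ((567.0945434570312, 115.2795181274414), (31.422937393188477, 20.5439395904541), 2.079024314880371)
post 736 [[0.558, 0.002, 0.099], [0.572, 0.008, 0.105], [0.585, 0.013, 0.106]]
181 [[0.55, 0.103, 0.068], [0.562, 0.127, 0.078], [0.58, 0.164, 0.084]] ((565.1516723632812, 133.5589599609375), (30.877656936645508, 62.49576187133789), 3.501891613006592)
post 44 [[0.557, -0.001, 0.099], [0.568, 0.003, 0.103], [0.583, 0.009, 0.106]]
```

View pics/wrist9.png

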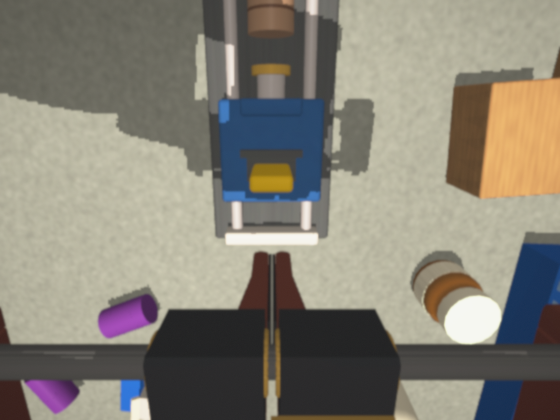

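Call:
apply_moves(moves=[{"rx": 0,"ry": 0,"rz": 0,"dx": 0,"dy": 2.5,"dz": -0.2,"hand": 1},{"rx": 0,"ry": 0,"rz": 0,"dx": 0,"dy": 2.5,"dz": 0,"hand": 1},{"rx": 0,"ry": 0,"rz": 0,"dx": 0,"dy": 2.5,"dz": 0,"hand": 1},{"rx": 0,"ry": 0,"rz": 0,"dx": 0,"dy": 2,"dz": 0,"hand": 1},{"rx": 0,"ry": 0,"rz": 0,"dx": 0,"dy": 0,"dz": 0,"hand": 1},{"rx": 0,"ry": 0,"rz": 0,"dx": 0,"dy": 0,"dz": 0.4,"hand": 1},{"rx": 0,"ry": 0,"rz": 0,"dx": 0,"dy": 0,"dz": 0.4,"hand": 1},{"rx": 0,"ry": 0,"rz": 0,"dx": 0,"dy": 0,"dz": 0.4,"hand": 1},{"rx": 0,"ry": 0,"rz": 0,"dx": 0,"dy": 0,"dz": 0.3,"hand": 1},{"rx": 0,"ry": 0,"rz": 0,"dx": 0,"dy": 0,"dz": 0.3,"hand": 1},{"rx": 0,"ry": 0,"rz": 0,"dx": 0,"dy": 0,"dz": 0.3,"hand": 1},{"rx": 0,"ry": 0,"rz": 0,"dx": 0,"dy": 0,"dz": 0.2,"hand": 1},{"rx": 0,"ry": 0,"rz": 0,"dx": 0,"dy": 0,"dz": 0,"hand": 1}])

```text
clock: 17.9
position: [0.5724, -0.0028, 0.0624]
tcp_rot: [-1.572, -0.032, 0.031]
contact_force: [-0.1, -7.1, 2.7]
grip_width: -0.001
```

```bash
cat > chk.py <<'E'
import sys
from h import *
n=sys.argv[1]
c=snap('side','s'+n); w_=snap('wrist','w'+n)
s=ctrl.get_state(); print(np.round(s['position'],4),s['clock'],np.round(s['contact_force'],2))
a=c['image'][130:250,190:310][:,:,::-1]; a=cv2.resize(a,None,fx=4,fy=4,interpolation=cv2.INTER_CUBIC)
b=w_['image'][0:260,190:350][:,:,::-1]; b=cv2.resize(b,(int(160*480/260),480),interpolation=cv2.INTER_CUBIC)
cv2.imwrite('pics/v'+n+'.png',np.hstack([a,b]))
for c in (c,w_):
    P=cloud(c); ok=c['depth']>0; X,Y,Z=P[...,0],P[...,1],P[...,2]
    hsv=cv2.cvtColor(c['image'],cv2.COLOR_RGB2HSV); h,s,v=[hsv[...,i].astype(int) for i in range(3)]
    q=P[ok&(h>100)&(h<125)&(s>90)&(X>.53)&(X<.6)&(Y>.0)&(Y<.14)&(Z>.075)&(Z<.085)]
    if len(q): print('riser y',np.round(np.percentile(q[:,1],[2,50,98]),4))
    q=P[ok&(h>18)&(h<30)&(s>140)&(X>.54)&(X<.6)&(Y>-.1)&(Y<.1)&(Z>.098)&(Z<.112)]
    if len(q): print('post',len(q),np.round(np.percentile(q[:,1],[2,50,98]),4).tolist())
E
python3 chk.py 10
```

```text
[ 0.5724 -0.0028  0.0624] 18.0 [-0.94 -7.6   1.73]
post 15 [0.0078, 0.0116, 0.0147]
riser y [0.0531 0.0594 0.0653]
post 1895 [0.0104, 0.0173, 0.0215]
```

View pics/v10.png

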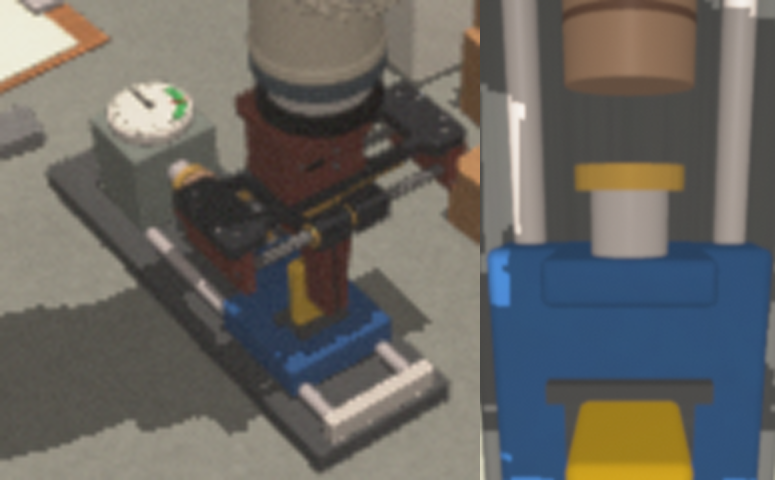

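Call:
apply_moves(moves=[{"rx": 0,"ry": 0,"rz": 0,"dx": 0,"dy": 0,"dz": 0.1,"hand": 1},{"rx": 0,"ry": 0,"rz": 0,"dx": 0,"dy": 0,"dz": 0.1,"hand": 1},{"rx": 0,"ry": 0,"rz": 0,"dx": 0,"dy": 0,"dz": 0.1,"hand": 1},{"rx": 0,"ry": 0,"rz": 0,"dx": 0,"dy": 0,"dz": 0.1,"hand": 1},{"rx": 0,"ry": 0,"rz": 0,"dx": 0,"dy": 0,"dz": 0.1,"hand": 1},{"rx": 0,"ry": 0,"rz": 0,"dx": 0,"dy": 0,"dz": 0.1,"hand": 1},{"rx": 0,"ry": 0,"rz": 0,"dx": 0,"dy": 0,"dz": 0.1,"hand": 1},{"rx": 0,"ry": 0,"rz": 0,"dx": 0,"dy": 0,"dz": 0.1,"hand": 1},{"rx": 0,"ry": 0,"rz": 0,"dx": 0,"dy": 0,"dz": 0.1,"hand": 1},{"rx": 0,"ry": 0,"rz": 0,"dx": 0,"dy": 0,"dz": 0.1,"hand": 1}])

```text
clock: 19.25
position: [0.572, 0.0068, 0.0624]
tcp_rot: [-1.573, -0.032, 0.031]
contact_force: [0.5, -9.7, 2.8]
grip_width: 0.006
```

```bash
python3 chk.py 11
```

```text
[0.572  0.0069 0.0624] 19.35 [-0.38 -9.19  1.99]
post 14 [0.0171, 0.0208, 0.0261]
riser y [0.0629 0.069  0.0748]
post 1881 [0.0201, 0.027, 0.0311]
```

View pics/v11.png

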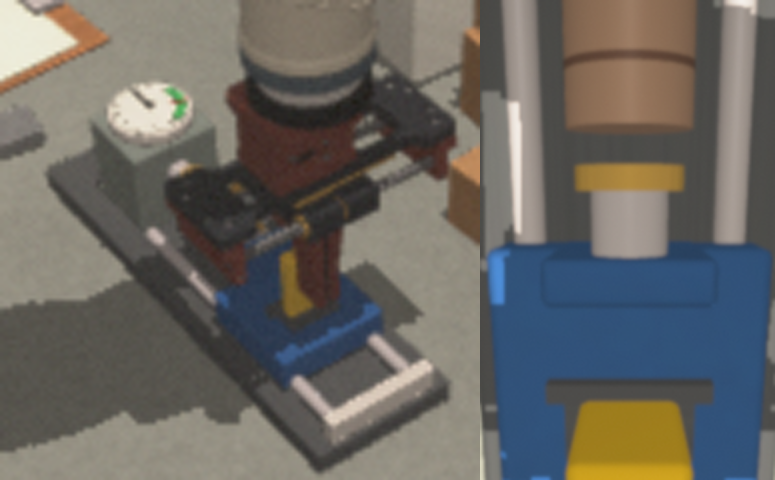

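Call:
apply_moves(moves=[{"rx": 0,"ry": 0,"rz": 0,"dx": 0,"dy": 0,"dz": 0.1,"hand": 1},{"rx": 0,"ry": 0,"rz": 0,"dx": 0,"dy": 0,"dz": 0.1,"hand": 1},{"rx": 0,"ry": 0,"rz": 0,"dx": 0,"dy": 0,"dz": 0.1,"hand": 1},{"rx": 0,"ry": 0,"rz": 0,"dx": 0,"dy": 0,"dz": 0.1,"hand": 1},{"rx": 0,"ry": 0,"rz": 0,"dx": 0,"dy": 0,"dz": 0.1,"hand": 1},{"rx": 0,"ry": 0,"rz": 0,"dx": 0,"dy": 0,"dz": 0.05,"hand": 1},{"rx": 0,"ry": 0,"rz": 0,"dx": 0,"dy": 0,"dz": 0.05,"hand": 1},{"rx": 0,"ry": 0,"rz": 0,"dx": 0,"dy": 0,"dz": 0.05,"hand": 1},{"rx": 0,"ry": 0,"rz": 0,"dx": 0,"dy": 0,"dz": 0.05,"hand": 1},{"rx": 0,"ry": 0,"rz": 0,"dx": 0,"dy": 0,"dz": 0.05,"hand": 1},{"rx": 0,"ry": 0,"rz": 0,"dx": 0,"dy": 0,"dz": 0.05,"hand": 1},{"rx": 0,"ry": 0,"rz": 0,"dx": 0,"dy": 0,"dz": 0.05,"hand": 1},{"rx": 0,"ry": 0,"rz": 0,"dx": 0,"dy": 0,"dz": 0.05,"hand": 1}])

```text
clock: 20.98
position: [0.5716, 0.0157, 0.0624]
tcp_rot: [-1.573, -0.032, 0.031]
contact_force: [0.7, -11.0, 2.5]
grip_width: 0.008
```

```bash
python3 chk.py 12
```

```text
[0.5717 0.0157 0.0624] 21.075 [ 0.3  -9.44  3.05]
post 14 [0.0242, 0.0296, 0.0341]
riser y [0.0717 0.0779 0.0837]
post 1904 [0.0287, 0.0358, 0.04]
```

View pics/v12.png

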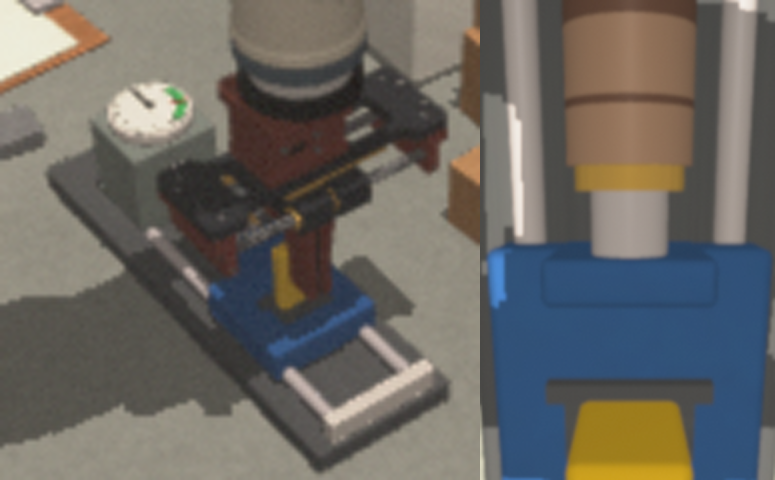

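```bash
cat > dial.py <<'E'
import sys
from h import *
def rect(c,ctr=(.5625,.2095,.106),yaw=.0405,N=240,R=.033):
    ex=np.array([np.cos(yaw),np.sin(yaw),0]); ey=np.array([-np.sin(yaw),np.cos(yaw),0])
    pts=[]; dst=[]
    for a,b in ((-1,-1),(1,-1),(1,1),(-1,1)):
        X=np.array(ctr)+R*(a*ex+b*ey); x=np.array(c['R'])@X+np.array(c['t']); pts.append([c['fx']*x[0]/x[2]+c['cx'],c['fy']*x[1]/x[2]+c['cy']]); dst.append([N/2+a*N/2,N/2-b*N/2])
    H=cv2.getPerspectiveTransform(np.float32(pts),np.float32(dst))
    return cv2.warpPerspective(c['image'],H,(N,N),flags=cv2.INTER_CUBIC)
def needle(im):
    # mean darkness along radial rays from fitted disc centre
    N=im.shape[0]; g=im.min(2).astype(float); cx,cy=N/2,N/2
    best=[]
    for a in np.arange(0,2*np.pi,.02):
        r=np.arange(.15,.62,.02)*N/2*.94
        xs=cx+r*np.sin(a); ys=cy-r*np.cos(a)
        best.append(cv2.remap(im[...,:].max(2).astype(np.float32),xs.astype(np.float32)[None],ys.astype(np.float32)[None],cv2.INTER_LINEAR).mean())
    best=np.array(best); i=best.argmin(); return i*.02,best.min(),np.median(best)
if __name__=='__main__':
    n=sys.argv[1]; out=[]
    for cam in ('side','scene'):
        c=snap(cam,cam+'_d'+n); im=rect(c); out.append(im); a=needle(im); a0=(a[0]+np.pi)%(2*np.pi)-np.pi; print(cam,'angle',round(a0,2),'N',round(a0/.3,2),a[1:])
    s=ctrl.get_state(); print(np.round(s['position'],4),s['clock'],np.round(s['contact_force'],2))
    cv2.imwrite('pics/d'+n+'.png',np.hstack(out)[:,:,::-1])
E
python3 - <<'E'
from dial import *
c=dict(np.load('pics/s12.npz')); im=rect(c); print(needle(im)); 
c2=dict(np.load('pics/side3.npz')); im2=rect(c2); print(needle(im2)); 
c3=dict(np.load('pics/scene3.npz')); im3=rect(c3); print(needle(im3)); 
cv2.imwrite('pics/dt.png',np.hstack([im,im2,im3])[:,:,::-1])
E
```

```text
(np.float64(0.04), np.float32(123.6674), np.float32(229.33553))
(np.float64(0.04), np.float32(125.14921), np.float32(229.95496))
(np.float64(4.76), np.float32(43.298992), np.float32(159.4799))
```

View pics/dt.png

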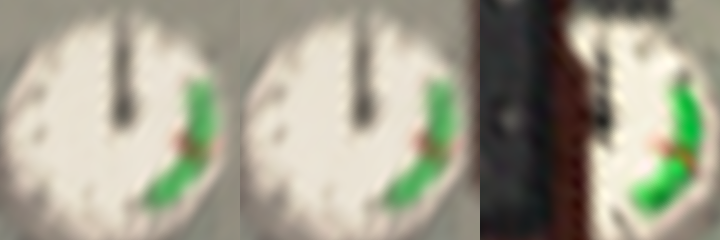

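Call:
apply_moves(moves=[{"rx": 0,"ry": 0,"rz": 0,"dx": 0,"dy": 0,"dz": 0.03,"hand": 1},{"rx": 0,"ry": 0,"rz": 0,"dx": 0,"dy": 0,"dz": 0.03,"hand": 1},{"rx": 0,"ry": 0,"rz": 0,"dx": 0,"dy": 0,"dz": 0.03,"hand": 1},{"rx": 0,"ry": 0,"rz": 0,"dx": 0,"dy": 0,"dz": 0.03,"hand": 1},{"rx": 0,"ry": 0,"rz": 0,"dx": 0,"dy": 0,"dz": 0.03,"hand": 1},{"rx": 0,"ry": 0,"rz": 0,"dx": 0,"dy": 0,"dz": 0.03,"hand": 1},{"rx": 0,"ry": 0,"rz": 0,"dx": 0,"dy": 0,"dz": 0.03,"hand": 1},{"rx": 0,"ry": 0,"rz": 0,"dx": 0,"dy": 0,"dz": 0.03,"hand": 1},{"rx": 0,"ry": 0,"rz": 0,"dx": 0,"dy": 0,"dz": 0.03,"hand": 1},{"rx": 0,"ry": 0,"rz": 0,"dx": 0,"dy": 0,"dz": 0.03,"hand": 1}])

```text
clock: 22.32
position: [0.5715, 0.0185, 0.0624]
tcp_rot: [-1.573, -0.032, 0.031]
contact_force: [0.0, -10.5, 2.6]
grip_width: 0.001
```

```bash
python3 dial.py 13; python3 chk.py 13
```

```text
side angle 0.04 N 0.13 (np.float32(123.64819), np.float32(228.77531))
scene angle 0.06 N 0.2 (np.float32(123.536255), np.float32(236.64497))
[0.5715 0.0186 0.0624] 22.425 [ -0.24 -11.67   2.68]
[0.5715 0.0186 0.0624] 22.525 [  1.15 -10.75   2.86]
riser y [0.0709 0.0716 0.0724]
post 11 [0.0286, 0.0328, 0.0373]
riser y [0.0745 0.0807 0.0865]
post 1904 [0.0316, 0.0386, 0.0428]
```

View pics/d13.png

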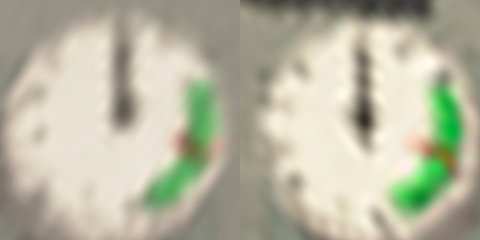

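View pics/v13.png

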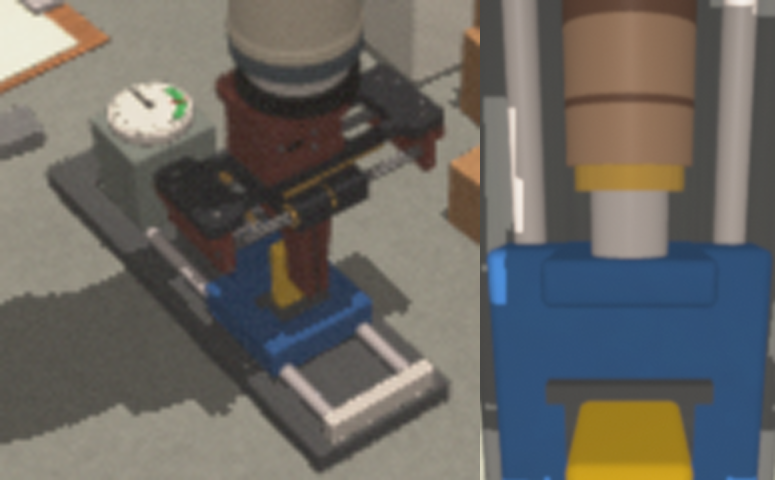

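Call:
apply_moves(moves=[{"rx": 0,"ry": 0,"rz": 0,"dx": 0,"dy": 0,"dz": 0.02,"hand": 1},{"rx": 0,"ry": 0,"rz": 0,"dx": 0,"dy": 0,"dz": 0.02,"hand": 1},{"rx": 0,"ry": 0,"rz": 0,"dx": 0,"dy": 0,"dz": 0.02,"hand": 1},{"rx": 0,"ry": 0,"rz": 0,"dx": 0,"dy": 0,"dz": 0.02,"hand": 1},{"rx": 0,"ry": 0,"rz": 0,"dx": 0,"dy": 0,"dz": 0.02,"hand": 1}])

```text
clock: 23.15
position: [0.5715, 0.0195, 0.0624]
tcp_rot: [-1.573, -0.032, 0.031]
contact_force: [0.4, -10.7, 2.0]
grip_width: 0.008
```

```bash
python3 dial.py 14
```

```text
side angle 0.04 N 0.13 (np.float32(122.88261), np.float32(229.07271))
scene angle 0.06 N 0.2 (np.float32(122.55302), np.float32(236.68083))
[0.5715 0.0196 0.0624] 23.25 [  0.07 -11.34   2.05]
```

Call:
apply_moves(moves=[{"rx": 0,"ry": 0,"rz": 0,"dx": 0,"dy": 0,"dz": 0.02,"hand": 1},{"rx": 0,"ry": 0,"rz": 0,"dx": 0,"dy": 0,"dz": 0.02,"hand": 1},{"rx": 0,"ry": 0,"rz": 0,"dx": 0,"dy": 0,"dz": 0.02,"hand": 1},{"rx": 0,"ry": 0,"rz": 0,"dx": 0,"dy": 0,"dz": 0.02,"hand": 1},{"rx": 0,"ry": 0,"rz": 0,"dx": 0,"dy": 0,"dz": 0.02,"hand": 1}])

```text
clock: 23.88
position: [0.5715, 0.0205, 0.0624]
tcp_rot: [-1.573, -0.032, 0.031]
contact_force: [0.3, -11.6, 2.6]
grip_width: 0.008
```

```bash
python3 dial.py 15
```

```text
side angle 0.14 N 0.47 (np.float32(142.0689), np.float32(228.34558))
scene angle 0.2 N 0.67 (np.float32(133.81812), np.float32(237.43457))
[0.5714 0.0205 0.0624] 23.975 [  0.37 -11.47   2.28]
```

Call:
apply_moves(moves=[{"rx": 0,"ry": 0,"rz": 0,"dx": 0,"dy": 0,"dz": 0.01,"hand": 1},{"rx": 0,"ry": 0,"rz": 0,"dx": 0,"dy": 0,"dz": 0.01,"hand": 1},{"rx": 0,"ry": 0,"rz": 0,"dx": 0,"dy": 0,"dz": 0.01,"hand": 1},{"rx": 0,"ry": 0,"rz": 0,"dx": 0,"dy": 0,"dz": 0.01,"hand": 1},{"rx": 0,"ry": 0,"rz": 0,"dx": 0,"dy": 0,"dz": 0.01,"hand": 1},{"rx": 0,"ry": 0,"rz": 0,"dx": 0,"dy": 0,"dz": 0.01,"hand": 1},{"rx": 0,"ry": 0,"rz": 0,"dx": 0,"dy": 0,"dz": 0.01,"hand": 1},{"rx": 0,"ry": 0,"rz": 0,"dx": 0,"dy": 0,"dz": 0.01,"hand": 1},{"rx": 0,"ry": 0,"rz": 0,"dx": 0,"dy": 0,"dz": 0,"hand": 1}])

```text
clock: 25.1
position: [0.5715, 0.021, 0.0624]
tcp_rot: [-1.573, -0.032, 0.031]
contact_force: [0.7, -13.2, 2.7]
grip_width: 0.009
```

```bash
python3 dial.py 16
```

```text
side angle 0.58 N 1.93 (np.float32(135.62134), np.float32(228.06856))
scene angle 0.66 N 2.2 (np.float32(134.95325), np.float32(235.91484))
[0.5715 0.021  0.0624] 25.2 [ -0.22 -13.49   2.  ]
```

View pics/d16.png

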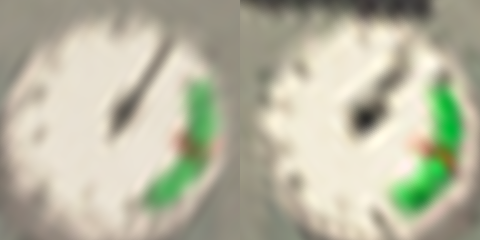

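Call:
apply_moves(moves=[{"rx": 0,"ry": 0,"rz": 0,"dx": 0,"dy": 0,"dz": 0.01,"hand": 1},{"rx": 0,"ry": 0,"rz": 0,"dx": 0,"dy": 0,"dz": 0.01,"hand": 1},{"rx": 0,"ry": 0,"rz": 0,"dx": 0,"dy": 0,"dz": 0.01,"hand": 1},{"rx": 0,"ry": 0,"rz": 0,"dx": 0,"dy": 0,"dz": 0.01,"hand": 1},{"rx": 0,"ry": 0,"rz": 0,"dx": 0,"dy": 0,"dz": 0.01,"hand": 1},{"rx": 0,"ry": 0,"rz": 0,"dx": 0,"dy": 0,"dz": 0.01,"hand": 1},{"rx": 0,"ry": 0,"rz": 0,"dx": 0,"dy": 0,"dz": 0.01,"hand": 1},{"rx": 0,"ry": 0,"rz": 0,"dx": 0,"dy": 0,"dz": 0.01,"hand": 1},{"rx": 0,"ry": 0,"rz": 0,"dx": 0,"dy": 0,"dz": 0.01,"hand": 1},{"rx": 0,"ry": 0,"rz": 0,"dx": 0,"dy": 0,"dz": 0.01,"hand": 1},{"rx": 0,"ry": 0,"rz": 0,"dx": 0,"dy": 0,"dz": 0,"hand": 1}])

```text
clock: 26.58
position: [0.5714, 0.0216, 0.0624]
tcp_rot: [-1.574, -0.032, 0.032]
contact_force: [-0.2, -15.5, 2.6]
grip_width: 0.008
```

```bash
python3 dial.py 17
```

```text
side angle 1.2 N 4.0 (np.float32(130.62956), np.float32(227.20406))
scene angle 1.28 N 4.27 (np.float32(120.11068), np.float32(236.94897))
[0.5714 0.0216 0.0625] 26.675 [  0.07 -15.18   3.3 ]
```

Call:
apply_moves(moves=[{"rx": 0,"ry": 0,"rz": 0,"dx": 0,"dy": 0,"dz": 0.01,"hand": 1},{"rx": 0,"ry": 0,"rz": 0,"dx": 0,"dy": 0,"dz": 0.01,"hand": 1},{"rx": 0,"ry": 0,"rz": 0,"dx": 0,"dy": 0,"dz": 0.01,"hand": 1},{"rx": 0,"ry": 0,"rz": 0,"dx": 0,"dy": 0,"dz": 0.01,"hand": 1},{"rx": 0,"ry": 0,"rz": 0,"dx": 0,"dy": 0,"dz": 0.01,"hand": 1},{"rx": 0,"ry": 0,"rz": 0,"dx": 0,"dy": 0,"dz": 0.01,"hand": 1},{"rx": 0,"ry": 0,"rz": 0,"dx": 0,"dy": 0,"dz": 0.01,"hand": 1},{"rx": 0,"ry": 0,"rz": 0,"dx": 0,"dy": 0,"dz": 0.01,"hand": 1},{"rx": 0,"ry": 0,"rz": 0,"dx": 0,"dy": 0,"dz": 0,"hand": 1}])

```text
clock: 27.8
position: [0.5714, 0.0221, 0.0625]
tcp_rot: [-1.574, -0.032, 0.032]
contact_force: [0.9, -17.5, 3.2]
grip_width: 0.005
```

```bash
python3 dial.py 18
```

```text
side angle 1.68 N 5.6 (np.float32(141.12444), np.float32(222.47607))
scene angle 1.8 N 6.0 (np.float32(124.38761), np.float32(236.83154))
[0.5714 0.0221 0.0624] 27.9 [ -0.07 -16.19   3.4 ]
```

View pics/d18.png

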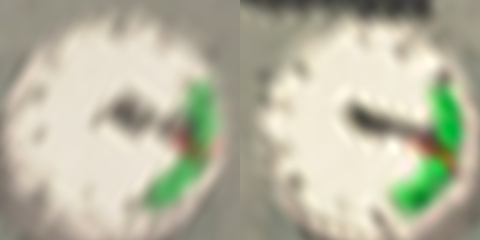

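Call:
apply_moves(moves=[{"rx": 0,"ry": 0,"rz": 0,"dx": 0,"dy": 0,"dz": 0.01,"hand": 1},{"rx": 0,"ry": 0,"rz": 0,"dx": 0,"dy": 0,"dz": 0.01,"hand": 1},{"rx": 0,"ry": 0,"rz": 0,"dx": 0,"dy": 0,"dz": 0.01,"hand": 1},{"rx": 0,"ry": 0,"rz": 0,"dx": 0,"dy": 0,"dz": 0,"hand": 1},{"rx": 0,"ry": 0,"rz": 0,"dx": 0,"dy": 0,"dz": 0,"hand": 1}])

```text
clock: 28.52
position: [0.5714, 0.0223, 0.0624]
tcp_rot: [-1.574, -0.032, 0.032]
contact_force: [-0.1, -17.5, 2.3]
grip_width: 0.003
```

```bash
python3 dial.py 19
```

```text
side angle 1.84 N 6.13 (np.float32(141.87154), np.float32(221.9491))
scene angle 1.98 N 6.6 (np.float32(123.07853), np.float32(237.49922))
[0.5714 0.0222 0.0625] 28.625 [  0.78 -18.67   3.39]
```

View pics/d19.png

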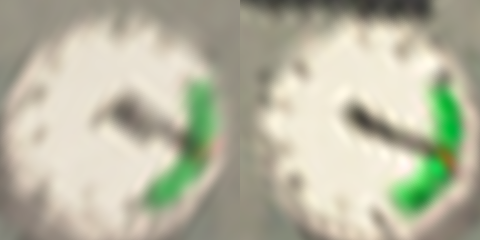

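Call:
apply_moves(moves=[{"rx": 0,"ry": 0,"rz": 0,"dx": 0,"dy": 0,"dz": -0.1,"hand": 1},{"rx": 0,"ry": 0,"rz": 0,"dx": 0,"dy": 0,"dz": -0.2,"hand": 1},{"rx": 0,"ry": 0,"rz": 0,"dx": 0,"dy": 0,"dz": -0.4,"hand": 1},{"rx": 0,"ry": 0,"rz": 0,"dx": 0,"dy": 0,"dz": -1,"hand": 1},{"rx": 0,"ry": 0,"rz": 0,"dx": 0,"dy": 0,"dz": -2,"hand": 1},{"rx": 0,"ry": 0,"rz": 0,"dx": 0,"dy": -2,"dz": -1,"hand": 1},{"rx": 0,"ry": 0,"rz": 0,"dx": 0,"dy": -3,"dz": 0,"hand": 1},{"rx": 0,"ry": 0,"rz": 0,"dx": 0,"dy": -3,"dz": 0,"hand": 1},{"rx": 0,"ry": 0,"rz": 0,"dx": 0,"dy": 0,"dz": 0,"hand": 1},{"rx": 0,"ry": 0,"rz": 0,"dx": 0,"dy": 0,"dz": 0,"hand": 1}])

```text
clock: 29.88
position: [0.5724, -0.0223, 0.1415]
tcp_rot: [-1.571, -0.03, 0.032]
contact_force: [0.2, 0.2, -0.6]
grip_width: 0.0
```

```bash
python3 dial.py 20; python3 chk.py 20
```

```text
side angle 1.84 N 6.13 (np.float32(144.87512), np.float32(224.15169))
scene angle 2.0 N 6.67 (np.float32(125.15967), np.float32(237.92236))
[ 0.572  -0.022   0.1409] 29.975 [-0.18  0.36  0.13]
[ 0.5722 -0.0218  0.141 ] 30.075 [ 0.24  0.02 -0.1 ]
riser y [0.0746 0.079  0.0851]
post 41 [0.0311, 0.0357, 0.043]
riser y [0.0776 0.0835 0.0895]
post 944 [0.0345, 0.0404, 0.0458]
```

View pics/d20.png

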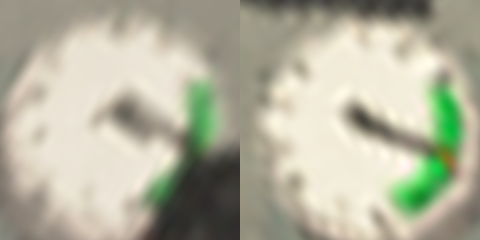

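View pics/v20.png

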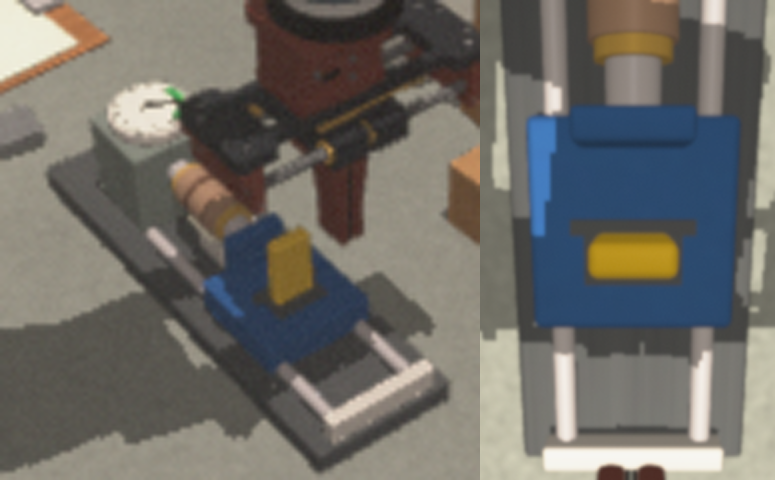

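View pics/scene_d20.png

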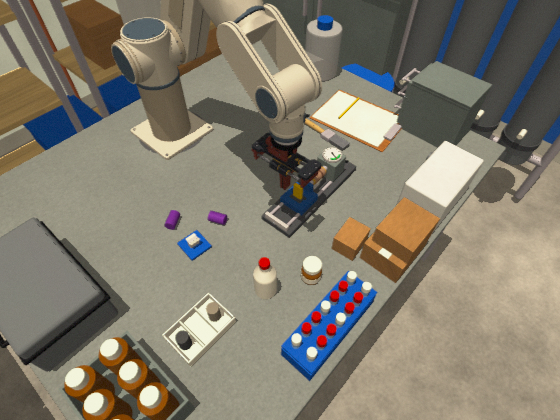

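```bash
python3 -c "
from rig import ctrl
print(ctrl.finish_job()); print(ctrl.get_state()['clock'])"
```

```text
the job is handed in; nothing more can be done
None
the job is handed in; nothing more can be done
```

The job is handed in at about 30 s of the 72 s allowed. The plug is clamped in the cradle with the dial on the red mark. No verdict came back.

- **What I did:**
  - I pushed the post back and opened the carriage about 46 mm.
  - I moved the brown plug from the stand to the cradle and let go.
  - I then closed the carriage by pushing the post from behind, in 0.1 mm steps at the end and in the closing direction only. I backed the fingers straight off.
- **Clamping force:** the dial read 6.1 N from the side camera and 6.7 N from the scene camera. It read the same before and after I let go. The highest reading on the way up was about 6.6 N.
- **Post:** it stands about 71 mm behind the carriage face, at the closing end of its play (-72 mm). This is from the wrist camera.
- **Plug:** right after release its top was at 81 mm, as it should be, and its middle was within about 1 mm of the centre line. I did not measure its position again after clamping; in the pictures it lies straight between the two brass faces.
- **Bystanders:** in the last scene picture they look unmoved, and the gripper is clear of everything.
- **One disagreement:** the cameras showed the fingertips about 14–19 mm behind the reported TCP along the tool, not 19 mm ahead of it. Because of this my first push at the post passed above it without touching. I used the camera heights from then on.

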